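# Lay the frame bosses and take the glue off the heat

## Task

We are gluing up the frame rail on the restorer's bench. Switch the glue warmer off at its knob, lift the glue pot off the plate by its bail and set it down upright in the middle of the cork mat; lay every loose boss home in an empty recess of the rail with its carved rosette face up, like the one still in place, and stand one of the felt-footed weights upright on the middle of each of them. Do not tip the pot (never beyond 30 degrees), and do not disturb the brush jar, the solvent bottle or the mallet; a weight left over may stay on the bench.

Things in the scene. Friction and masses are not known exactly. Their poses are not given: they have to be found in the camera images.
- pot_mid (a point): glue pot: closed aluminium pot 86 mm across (lid 90 mm) with a rigid bail over the lid; 156 mm high, 0.5 to 0.8 kg; starts on the warmer's plate. Point: on its axis, 75 mm above its foot; z up. The bail's wooden grip is a level round bar 18 mm thick, 72 mm long, along the pot's y axis, its middle 71 mm above the point; free space below it down to the lid's small knob, 27 mm above the point.
- warmer_plate (a point): centre of the top of the warmer's flat white plate (118 x 128 mm), 75 mm above the bench. The warmer is a fixed white hotplate box 216 mm (its x) by 150 mm (its y); its control knob is on the lower deck in front of the plate, 118 mm from this point along the warmer's -x axis.
- mat_top (a point): centre of the top face of the round cork mat, 130 mm across and 8 mm thick, lying fixed beside the warmer (sometimes nearer to the robot than the warmer, sometimes farther). z points up.
- warmer_knob (a joint): the warmer's control knob, rad: 0 is off, against its stop; starts on, at 0.9 to 1.4. The value grows clockwise seen from above, so it is switched off by turning it anticlockwise (at most about 80 degrees) to the stop. Light friction; it stays where it is left.
- warmer_knob_grip (a point): grip point of the knob, on its upright axis, 92 mm above the bench, 7 mm below the top of its bar. The grip is an upright bar 42 mm long, 14 mm thick, 24 mm high above a 44 mm disc; it lies along this point's x axis, which turns with the knob and at off lies along the warmer's x axis.
- recess1 (a point): an empty square recess, 58 x 58 mm and 6 mm deep, in the fixed gilt frame rail (404 x 98 mm, top 26 mm above the bench). Point: centre of its floor, 20 mm above the bench; x, y square to its sides (y along the rail, towards the fourth recess, 100 mm beyond recess3, whose boss is still in place, fixed), z up. A boss lying home stands 30 mm above the rail's top.
- recess2 (a point): an empty square recess, 58 x 58 mm and 6 mm deep, in the fixed gilt frame rail (404 x 98 mm, top 26 mm above the bench). Point: centre of its floor, 20 mm above the bench; x, y square to its sides (y along the rail, towards the fourth recess, 100 mm beyond recess3, whose boss is still in place, fixed), z up. A boss lying home stands 30 mm above the rail's top.
- recess3 (a point): an empty square recess, 58 x 58 mm and 6 mm deep, in the fixed gilt frame rail (404 x 98 mm, top 26 mm above the bench). Point: centre of its floor, 20 mm above the bench; x, y square to its sides (y along the rail, towards the fourth recess, 100 mm beyond recess3, whose boss is still in place, fixed), z up. A boss lying home stands 30 mm above the rail's top.
- boss1_mid (a point): carved boss: a 52 x 52 mm wooden block with a plain flat back and a gilded front with a flat round rosette (46 mm across, 6 mm proud); 36 mm thick over all (block 30), 75 g. It starts standing on an edge, front looking sideways, roughly to the robot. Point: its middle, 18 mm from back and rosette top, 26 mm from each edge; x points out of the rosette, y, z square to the edges. None if absent (2 or 3 are there).
- boss2_mid (a point): carved boss: a 52 x 52 mm wooden block with a plain flat back and a gilded front with a flat round rosette (46 mm across, 6 mm proud); 36 mm thick over all (block 30), 75 g. It starts standing on an edge, front looking sideways, roughly to the robot. Point: its middle, 18 mm from back and rosette top, 26 mm from each edge; x points out of the rosette, y, z square to the edges. None if absent (2 or 3 are there).
- boss3_mid (a point): carved boss: a 52 x 52 mm wooden block with a plain flat back and a gilded front with a flat round rosette (46 mm across, 6 mm proud); 36 mm thick over all (block 30), 75 g. It starts standing on an edge, front looking sideways, roughly to the robot. Point: its middle, 18 mm from back and rosette top, 26 mm from each edge; x points out of the rosette, y, z square to the edges. None if absent (2 or 3 are there).
- weight1_mid (a point): restorer's hand weight: a steel cylinder 44 mm across and 38 mm high with a felt foot, a thin neck and on top a round black knob 24 mm across and 18 mm high; 72 mm high over all, 0.42 kg, standing upright. The point is on its axis half-way up, 36 mm above its foot; the knob's middle is 27 mm above this point; z points up the axis.
- weight2_mid (a point): restorer's hand weight: a steel cylinder 44 mm across and 38 mm high with a felt foot, a thin neck and on top a round black knob 24 mm across and 18 mm high; 72 mm high over all, 0.42 kg, standing upright. The point is on its axis half-way up, 36 mm above its foot; the knob's middle is 27 mm above this point; z points up the axis.
- weight3_mid (a point): restorer's hand weight: a steel cylinder 44 mm across and 38 mm high with a felt foot, a thin neck and on top a round black knob 24 mm across and 18 mm high; 72 mm high over all, 0.42 kg, standing upright. The point is on its axis half-way up, 36 mm above its foot; the knob's middle is 27 mm above this point; z points up the axis.
- brush_jar: bystander: glass jar with brushes, 72 mm across, beyond the rail; origin under its middle.
- solvent: bystander: amber solvent bottle 64 mm across and 150 mm high, beyond the rail; origin under its middle.
- mallet: bystander: rubber mallet about 270 mm long lying at the far right; origin under its middle.
Not all that is in view belongs to the job. Leave any blue look-alike of the part that bears weight2_mid alone.

How it is judged:
By the outcome, as a careful person would: the job done as asked, in the order asked, and still so for the second after the job is handed in, with the robot touching nothing.
Of boss1, boss2, boss3 only 2 to 3 are there at a start; the rules pass over those that are not, and their reading is None.
At some moment in a run one of boss1, boss2, boss3, weight1, weight2, weight3 may be knocked a few centimetres aside while the robot is not near it.
It also fails if it takes over 210 s, if anything falls off the work surface, if the arm or the gripper's body presses on something with over 40 N, if the wrist force passes 120 N, or if a joint passes its speed limit or range.

## Robot

A 6-joint arm with a two-finger parallel gripper is mounted at the origin on the work surface. World frame = base frame: x ahead of the robot, y to its left, z up, the work surface at z = 0. Lengths are in m, angles in degrees, forces in N, time in s.
With the tool pointing down it reaches from about 0.35 to 0.85 m from the base axis. Payload 8.1 kg.
Tool frame: the origin (TCP) lies on the centre line of the jaws, within the pads' length; the fingertips stand 14 mm ahead of it and the grasp point (between the pads) lies 5 mm behind it; z points along the fingers, y is the direction in which the jaws open and shut (so a half turn about z gives the same grasp; the last joint's range is limited). The gripper opens to 93 mm and grips with 3 to 60 N. Pads are 15 mm wide; open, the fingers measure 128 mm over their backs; the gripper's body (75 mm by 188 mm) begins 65 mm behind the grasp point.
Start: joints at [-72.559, 7.471, 85.268, -0, 87.261, -4.893], TCP at [0.228, -0.555, 0.233] pointing down, gripper open.
Joint ranges: [-169.43, 169.43], [-51.17, 129.36], [1.28, 143.12], [-76.62, 256.62], [0, 156.53], [-152.29, 152.29]. Speed limits (degrees/s): [136.94, 136.94, 159.86, 180, 180, 180].

## Interface

Orientations are given as a 3x3 rotation matrix whose columns are the frame's x, y, z axes.
In Python, from plant import status, read_camera, calibration, ticket, finder gives the robot as it stands.
- The arm moves only by the tool carry_out, never from a script. Its argument "deltas" is text: rows parted by semicolons, each of 4 numbers parted by spaces: the shift along the tool's x, y, z in cm, then the turn about the tool's z in degrees. In form: x y z spin; .... A call has exactly 8 rows; each row is the pose to reach, as a shift and turn from the pose commanded when the call began, along the tool's axes at that moment; what a row does not reach only later rows make up. A row lasts 1/12 s, in which the tool goes at most 41.7 mm and 7.16 degrees, less where a joint would pass 70% of its speed; a pose out of reach is approached as far as the arm can. A call with a gripper value outside its range is refused whole. "jaw" is the closure in counts, from 0 (fully open) to 255 (shut), set as the call begins (left out, the last holds). The fingers move at their own pace and stop on an object; "force" is the grip in N (left out, the last holds). Time passes only in rows, so rows that repeat a pose let the fingers close, or fill a call up. It gives the time, the measured TCP pose, the force and the opening at its end, in the units of the state.
- status.sense(): the state, without advancing time (a new reading comes with each control period).
- read_camera(name): name is "side" or "top" or "wrist"; returns the picture (420x560x3 uint8, blue, green, red); there is no depth.
- calibration(name): a dict with "vfov" (degrees; the focal length in pixels is half the picture's height over the tangent of half this angle, whatever the lens; pixels are square), "cx", "cy" (the principal point, pixels), "pose" (4x4, takes a point from camera to world coordinates). Camera axes: x right, y down, z forward; pixel columns grow to the right and rows downward; lengths in m; the calibration is good to about 2 mm. The wrist camera is an equidistant fisheye: a pixel r from the principal point sees the ray r / f radians off the axis. A picture is of the moment at which its call begins: read the wrist's pose just before it. calibration takes no time and is no camera call; for the wrist camera it gives the pose at the moment of the call.
- ticket.finish_job(): hands the job in, once; it reports no verdict.
Trained networks look in the newest picture that a camera, given by its name, has taken for a name from the list of things; names that differ only in an ending like _2 or _b are one class to them, and where a whole thing is asked for, a point or a joint stands for the part that bears it (a point fixed in the world has none). Each returns a list of dicts, best first, with "score" (0 to 1); they miss things now and then, are a little off and sometimes report something else, mostly with a low value. They report only what shows in the picture. A call takes as long as a camera call. They do not tell look-alikes from the thing itself.
- finder.recognise(camera, thing): "bbox" ([centre column, centre row, width, height] in pixels, round what is visible of it).
- finder.cut_out(camera, thing): "mask" (420x560 bool, what is visible of it) and "bbox" ([centre column, centre row, width, height] in pixels, round what is visible of it).
- finder.place_of(camera, thing): "location" ([row, column] in pixels: a listed point, or the origin of a listed thing).
The state is a dict: "time": time; "qpos": joint angles; "qvel": joint speeds; "effort": joint torques, N m; "tcp_pos": TCP position; "tcp_rot": TCP orientation; "ft_force": force on the tool from outside, world axes, zero at the start; "wrist_torque": the same for the moment, N m; "width": finger opening in m.
Only numpy, scipy, OpenCV 4.12 (cv2) and the standard library are available. Lean on these libraries where they do the work, as an engineer would, in place of code of your own. Each camera call takes 0.05 s, during which the arm holds its last target. There are 200 camera calls.

## Working session

There is one attempt and no reset: what is moved stays moved. The work goes in short steps, Python scripts to look and compute and a tool call to move; the robot and the scene stay as the last step left them, time stands still between calls to the robot, and variables do not carry over. Pictures are saved under pics/ and viewed, on a budget of 14 in all, crops included, one or two more only if the job needs it, and the job is handed in when it is done.

Besides the shell and the picture viewer there is one more tool, called as name(argument=value, ...), one argument or row to a line, values as JSON. carry_out: Moves the arm, as the interface text tells. Its arguments: {"type":"object","properties":{"deltas":{"type":"string"},"jaw":{"type":"number"},"force":{"type":"number"}},"required":["deltas"]}

```bash
mkdir -p pics && ls
python3 - <<'E'
from plant import status, read_camera, calibration
import cv2,numpy as np
s=status.sense();print(s['time'],s['tcp_pos'],s['tcp_rot'],s['width'],s['ft_force'])
for c in('top','side','wrist'):
    k=calibration(c);print(c,k['vfov'],k['cx'],k['cy'],np.round(k['pose'],3).tolist())
    cv2.imwrite(f'pics/{c}0.png',read_camera(c))
E
```

```text
pics
0.0 [ 0.22783521 -0.55446428  0.23158514] [[ 9.24990657e-01  3.79989374e-01 -6.00662476e-04]
 [ 3.79989833e-01 -9.24989010e-01  1.74892263e-03]
 [ 1.08965826e-04 -1.84598272e-03 -9.99998290e-01]] 0.09307126884548696 [ 0.22160419 -0.69126929  0.57379638]
top 49.00555774258394 277.9932659387176 201.5518357356782 [[-0.006, -0.986, 0.164, 0.322], [-1.0, 0.009, 0.017, -0.073], [-0.018, -0.164, -0.986, 1.497], [0.0, 0.0, 0.0, 1.0]]
side 50.2099704952149 286.9740665428957 216.34010975653885 [[-0.883, -0.333, 0.33, 0.137], [-0.468, 0.597, -0.651, 0.733], [0.02, -0.73, -0.683, 0.954], [0.0, 0.0, 0.0, 1.0]]
wrist 65.70646984690485 280.9880494580836 205.67366199480168 [[0.38, -0.888, -0.257, 0.299], [-0.925, -0.366, -0.104, -0.526], [-0.001, 0.277, -0.961, 0.384], [0.0, 0.0, 0.0, 1.0]]
```

View pics/top0.png

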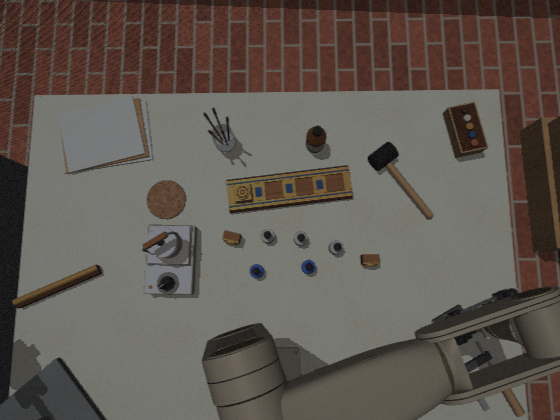

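View pics/side0.png

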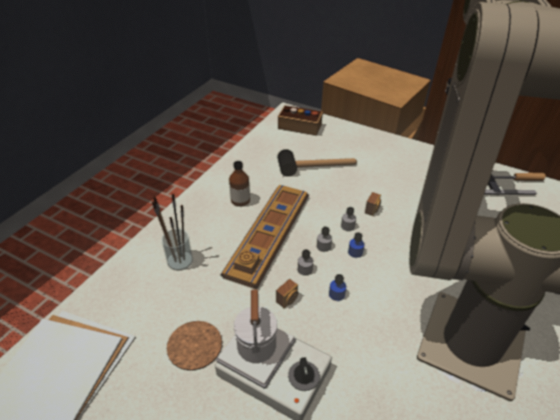

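```bash
cat > h.py <<'E'
from plant import status, read_camera, calibration, finder
import cv2,numpy as np
def ray(c,px,k=None):
    k=k or calibration(c); f=210/np.tan(np.radians(k['vfov']/2)); u,v=px[0]-k['cx'],px[1]-k['cy']
    if c=='wrist':
        r=np.hypot(u,v); a=r/f; d=np.array([u/r*np.sin(a),v/r*np.sin(a),np.cos(a)])
    else: d=np.array([u/f,v/f,1.]); d/=np.linalg.norm(d)
    P=np.array(k['pose']); return P[:3,3],P[:3,:3]@d
def at_z(c,px,z,k=None):
    o,d=ray(c,px,k); return o+d*(z-o[2])/d[2]
def proj(c,p,k=None):
    k=k or calibration(c); f=210/np.tan(np.radians(k['vfov']/2)); P=np.array(k['pose']); q=P[:3,:3].T@(np.asarray(p)-P[:3,3])
    if c=='wrist':
        r=np.hypot(q[0],q[1]); a=np.arctan2(r,q[2]); return np.array([k['cx']+f*a*q[0]/r,k['cy']+f*a*q[1]/r])
    return np.array([k['cx'],k['cy']])+f*q[:2]/q[2]
Z={'pot_mid':.15,'warmer_plate':.075,'mat_top':.008,'warmer_knob_grip':.092,'recess1':.02,'recess2':.02,'recess3':.02,
 'boss1_mid':.026,'weight1_mid':.036,'brush_jar':0,'solvent':0,'mallet':0}
def places(cams,names,n=4,zs=Z):
    for nm in names:
        for c in cams:
            for r in finder.place_of(c,nm)[:n]:
                px=r['location'][::-1]
                print(nm,c,'%.2f'%r['score'],np.round(px,1).tolist(),np.round(at_z(c,px,zs[nm])[:2],4).tolist())
def tool(dw):
    "world shift (m) -> tool axes cm"
    R=np.array(status.sense()['tcp_rot']); return np.round(R.T@np.asarray(dw)*100,2)
E
python3 -c "
from h import *
places(['top','side'],['pot_mid','warmer_plate','mat_top','warmer_knob_grip','recess1','boss1_mid','weight1_mid'],6)
"
```

```text
pot_mid top 0.95 [163.3, 244.3] [0.422, 0.2879]
pot_mid top 0.57 [270.0, 237.9] [0.4384, -0.0252]
pot_mid side 0.57 [253.1, 327.2] [0.4296, 0.2971]
warmer_plate top 0.80 [166.5, 243.5] [0.4299, 0.2981]
mat_top top 0.63 [164.7, 201.6] [0.5728, 0.3262]
mat_top side 0.85 [190.9, 343.5] [0.5868, 0.3288]
mat_top side 0.64 [302.5, 366.4] [0.3292, 0.255]
warmer_knob_grip top 0.74 [160.8, 283.8] [0.3073, 0.3068]
warmer_knob_grip top 0.72 [166.1, 242.2] [0.4326, 0.295]
warmer_knob_grip top 0.35 [270.4, 236.2] [0.4486, -0.0244]
warmer_knob_grip side 0.69 [302.1, 367.5] [0.3118, 0.3]
warmer_knob_grip side 0.38 [240.8, 198.8] [0.7074, -0.0904]
recess1 top 0.81 [272.4, 184.7] [0.6237, -0.029]
recess1 top 0.79 [304.7, 185.8] [0.619, -0.1345]
recess1 top 0.60 [333.3, 183.1] [0.6271, -0.228]
recess1 side 0.92 [273.8, 220.5] [0.6148, -0.1228]
recess1 side 0.76 [285.4, 201.7] [0.6247, -0.2159]
recess1 side 0.71 [261.9, 239.2] [0.6067, -0.0377]
recess1 side 0.71 [178.3, 260.8] [0.7655, 0.1443]
boss1_mid top 0.76 [370.6, 259.4] [0.3788, -0.3387]
boss1_mid side 0.72 [373.4, 203.7] [0.3755, -0.3365]
weight1_mid top 0.58 [337.4, 245.6] [0.4223, -0.2341]
```

The pot is on the warmer at px (166,244), the mat is beyond it at (166,199), and the knob is at (168,283). The rail holds empty recesses at columns 273, 304 and 333, with the fixed boss at 242. There are grey weights at (267,237), (300,239) and (336,247). The blue look-alikes at (257,271) and (308,268) are left alone. Two bosses show, at (232,238) and (370,260). The arm may be hiding a third, so I'm moving toward the knob and will look again.

carry_out(
  deltas="3.4 -2.1 -0.8 -3.6; 6.8 -4.2 -1.6 -7.2; 10.2 -6.3 -2.4 -10.8; 13.6 -8.4 -3.2 -14.4; 17 -10.5 -4 -18; 20.4 -12.6 -4.8 -21.6; 23.8 -14.7 -5.6 -25.2; 27 -16.8 -6 -29",
  jaw=0,
)

```text
time: 1.52
tcp_pos: [0.4151, -0.2954, 0.2941]
tcp_rot: [[0.622, 0.783, 0.002], [0.783, -0.622, -0.001], [0.0, 0.002, -1.0]]
ft_force: [0.8, -0.3, -0.4]
width: 0.0928
```

Run:
```python
from h import *
s=status.sense();print(s['time'],s['tcp_pos'],s['tcp_rot'],s['qpos'])
cv2.imwrite('pics/w1.png',read_camera('wrist'));cv2.imwrite('pics/t1.png',read_camera('top'))
places(['wrist'],['boss1_mid','weight1_mid','recess1'],6)
print('goal',tool(np.array([.31,.303,.27])-s['tcp_pos']))
```

```text
1.5167 [ 0.41510473 -0.29539152  0.29408234] [[ 6.22405972e-01  7.82692899e-01  1.62227625e-03]
 [ 7.82694580e-01 -6.22404714e-01 -1.25193381e-03]
 [ 2.98326801e-05  2.04895791e-03 -9.99997900e-01]] [-4.12088171e+01 -7.79294751e+00  9.41437518e+01  7.28566678e-03
  9.35320119e+01 -2.71631406e+00]
boss1_mid wrist 0.60 [273.0, 214.8] [0.3722, -0.3342]
weight1_mid wrist 0.65 [253.5, 129.7] [0.4239, -0.2308]
recess1 wrist 0.86 [373.6, 38.9] [0.6238, -0.2313]
goal [ 40.16 -45.59   2.38]
```

View pics/w1.png

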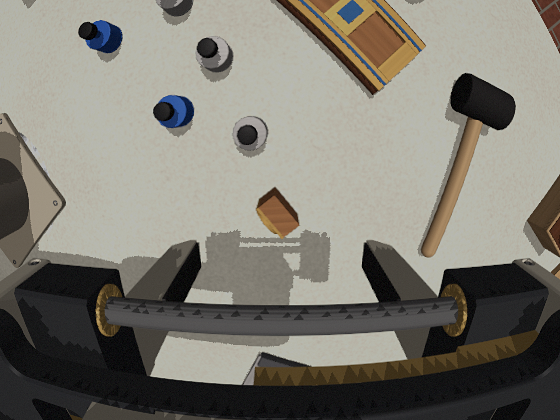

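The wrist view shows boss A at (277,212), a grey weight at (250,133), blue ones at (103,37) and (175,111), and the mallet at the right. I'm carrying on to the knob.

carry_out(
  deltas="3.1 -2.1 0 -3.8; 6.2 -4.2 0 -7.6; 9.3 -6.3 0 -11.4; 12.4 -8.4 0 -15.2; 15.5 -10.5 0 -19; 18.6 -12.8 0 -22.8; 21.7 -15 0 -26.6; 24.7 -17.1 0 -30",
)

```text
time: 2.43
tcp_pos: [0.4343, 0.0028, 0.2924]
tcp_rot: [[0.151, 0.989, -0.0], [0.989, -0.151, -0.0], [-0.0, -0.0, -1.0]]
ft_force: [0.7, -0.1, 1.0]
width: 0.0926
```

Run:
```python
from h import *
s=status.sense();print(s['time'],s['tcp_pos'],np.degrees(np.arctan2(s['tcp_rot'][1][0],s['tcp_rot'][0][0])))
cv2.imwrite('pics/w2.png',read_camera('wrist'));t=read_camera('top')
cv2.imwrite('pics/t2.png',cv2.resize(t[110:410,130:430],None,fx=2,fy=2,interpolation=3))
places(['wrist','top'],['warmer_knob_grip','boss1_mid','weight1_mid','recess1'],6)
print('goal',tool(np.array([.29,.303,.24])-s['tcp_pos']))
```

```text
2.4333 [0.43434961 0.00279085 0.29236683] 81.30788139128951
warmer_knob_grip wrist 0.20 [487.0, 64.3] [0.7073, 0.1189]
warmer_knob_grip top 0.73 [162.6, 284.8] [0.3043, 0.3013]
boss1_mid wrist 0.86 [273.5, 373.3] [0.368, -0.3448]
boss1_mid top 0.57 [371.1, 260.0] [0.3769, -0.3402]
weight1_mid top 0.67 [339.1, 247.5] [0.4163, -0.2393]
recess1 wrist 0.89 [417.7, 298.4] [0.6245, -0.2352]
recess1 wrist 0.88 [415.8, 244.3] [0.6189, -0.1357]
recess1 top 0.90 [304.6, 186.2] [0.6177, -0.1342]
recess1 top 0.75 [270.6, 186.2] [0.6187, -0.0231]
goal [ 27.45 -18.87   5.24]
```

View pics/w2.png

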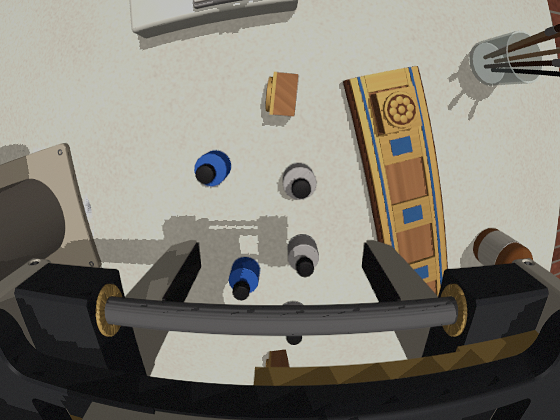

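Boss B is at (285,94) with its rosette toward the robot. The rail has empty recesses at (410,178), (415,243) and further down. No third boss is visible. I'm going over the knob now.

carry_out(
  deltas="3.4 -2.3 0 -3.6; 6.8 -4.6 0 -7.2; 10.2 -6.9 0.5 -10.8; 13.6 -9.2 1 -14.4; 17 -11.5 1.5 -18; 20.4 -13.8 2 -21.6; 23.8 -16.1 2.5 -25.2; 27.2 -18.5 3 -29",
)

```text
time: 3.6
tcp_pos: [0.2923, 0.3003, 0.2627]
tcp_rot: [[-0.349, 0.937, 0.001], [0.937, 0.349, 0.0], [0.0, 0.001, -1.0]]
ft_force: [0.8, 0.1, -0.3]
width: 0.0929
```

Run:
```python
from h import *
s=status.sense();print(s['time'],s['tcp_pos'],np.degrees(np.arctan2(s['tcp_rot'][1][0],s['tcp_rot'][0][0])),s['qpos'])
cv2.imwrite('pics/w3.png',read_camera('wrist'))
places(['wrist'],['warmer_knob_grip','pot_mid','mat_top'],6)
```

```text
3.6 [0.29229627 0.30034198 0.2627011 ] 110.40312442712438 [ 3.87711772e+01 -2.23287436e+01  1.09412635e+02 -1.21207827e-02
  9.28564111e+01  1.83674463e+01]
warmer_knob_grip wrist 0.87 [295.8, 199.5] [0.3069, 0.2989]
pot_mid wrist 0.59 [413.0, 261.5] [0.4285, 0.2932]
mat_top wrist 0.69 [467.4, 233.6] [0.5855, 0.3181]
```

View pics/w3.png

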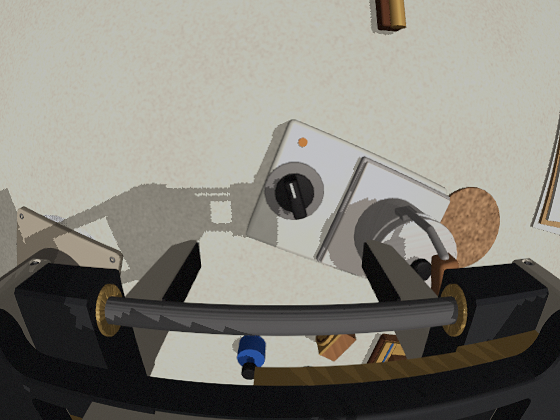

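The knob is at (295,193) with its bar slanting from (285,176) to (304,216). The pot's bail is at (430,245). I'll get the bar yaw from those pixels.

Run:
```python
from h import *
a=at_z('wrist',(285.5,175),.099);b=at_z('wrist',(303,216),.090)
d=b-a;print(np.degrees(np.arctan2(d[1],d[0])),np.linalg.norm(d),(a+b)/2)
im=cv2.imread('pics/w3.png')[145:240,250:345]
g=im.max(2);m=(g<38).astype(np.uint8)
pts=np.array([at_z('wrist',(250+x,145+y),.097)[:2] for y,x in zip(*np.nonzero(m))])
r=cv2.minAreaRect((pts*1e4).astype(np.float32));print(r,len(pts))
pts2=at_z('wrist',(291,183),.099),at_z('wrist',(294,197),.099);d=pts2[1]-pts2[0];print(np.degrees(np.arctan2(d[1],d[0])))
# warmer direction: deck right edge corners
a=at_z('wrist',(291,122),.07);b=at_z('wrist',(449,190),.07);d=b-a;print('warmer yaw',np.degrees(np.arctan2(d[1],d[0])))
cv2.imwrite('pics/k.png',cv2.resize(im,None,fx=4,fy=4))
s=status.sense();print(tool(np.array([.307,.300,.15])-s['tcp_pos']))
```

```text
-47.183060655277814 0.0498658616863917 [0.30725402 0.29838982 0.0945    ]
((3080.264404296875, 3007.792724609375), (382.5072937011719, 446.7789001464844), 66.06727600097656) 881
-57.27256282039979
warmer yaw -0.20511060165441503
[-0.45  1.38 11.24]
```

View pics/k.png

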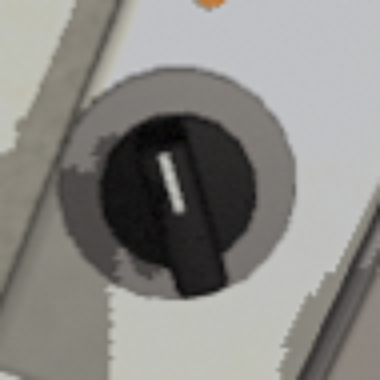

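carry_out(
  deltas="-0.2 0.5 1 -7; -0.4 1 2.5 -14; -0.4 1.4 4.5 -21; -0.4 1.4 7.5 -27; -0.4 1.4 10.5 -27; -0.4 1.4 13.5 -27; -0.4 1.4 15.5 -27; -0.4 1.4 16.5 -27",
  jaw=0,
)

```text
time: 4.47
tcp_pos: [0.3074, 0.2974, 0.0948]
tcp_rot: [[-0.732, 0.681, -0.003], [0.681, 0.732, -0.003], [0.0, -0.004, -1.0]]
ft_force: [-0.4, 0.4, 0.2]
width: 0.0928
```

carry_out(
  deltas="0 0 0 0; 0 0 0 0; 0 0 0 0; 0 0 0 0; 0 0 0 0; 0 0 0 0; 0 0 0 0; 0 0 0 0",
  jaw=255,
  force=10,
)

```text
time: 5.13
tcp_pos: [0.3075, 0.3006, 0.098]
tcp_rot: [[-0.736, 0.678, 0.0], [0.678, 0.736, 0.0], [-0.0, 0.0, -1.0]]
ft_force: [0.1, 0.1, 0.2]
width: 0.0445
```

carry_out(
  deltas="0 0 0 0; 0 0 0 0; 0 0 0 0; 0 0 0 0; 0 0 0 0; 0 0 0 0; 0 0 0 0; 0 0 0 0",
)

```text
time: 5.8
tcp_pos: [0.3073, 0.2998, 0.0975]
tcp_rot: [[-0.735, 0.678, -0.001], [0.678, 0.735, -0.001], [-0.0, -0.001, -1.0]]
ft_force: [-2.6, -4.4, 3.0]
width: 0.0144
```

carry_out(
  deltas="0 0 0 -7; 0 0 0 -14; 0 0 0 -21; 0 0 0 -28; 0 0 0 -35; 0 0 0 -41; 0 0 0 -44; 0 0 0 -46",
)

```text
time: 6.47
tcp_pos: [0.3069, 0.2982, 0.0974]
tcp_rot: [[-0.998, -0.061, -0.002], [-0.061, 0.998, -0.005], [0.002, -0.005, -1.0]]
ft_force: [-4.9, -14.2, 10.6]
width: 0.0145
```

Run:
```python
from h import *
s=status.sense();print(s['ft_force'],s['wrist_torque'],np.degrees(np.arctan2(s['tcp_rot'][1][0],s['tcp_rot'][0][0])),s['qpos'][5])
```

```text
[ -4.89324356 -14.21094679  10.55928675] [-2.54176836  0.74063439 -0.1166915 ] -176.50259320314555 -56.01951223651151
```

carry_out(
  deltas="0 0 0 -2; 0 0 0 -4; 0 0 0 -5; 0 0 0 -5; 0 0 0 -5; 0 0 0 -5; 0 0 0 -5; 0 0 0 -5",
)

```text
time: 7.13
tcp_pos: [0.3064, 0.2982, 0.0973]
tcp_rot: [[-0.989, -0.145, -0.003], [-0.145, 0.989, -0.005], [0.004, -0.004, -1.0]]
ft_force: [-6.7, -14.2, 11.7]
width: 0.0161
```

Run:
```python
from h import *
s=status.sense();print(s['ft_force'],s['wrist_torque'],np.degrees(np.arctan2(s['tcp_rot'][1][0],s['tcp_rot'][0][0])),s['width'])
```

```text
[ -6.72878591 -14.249412    11.70104152] [-2.58500544  1.08157539 -0.25567935] -171.68821676552434 0.016098999925024896
```

carry_out(
  deltas="0 0 0 0; 0 0 0 0; 0 0 0 0; 0 0 -2 0; 0 0 -6 0; 0 0 -10 0; 0 0 -14 0; 0 0 -18 0",
  jaw=0,
)

```text
time: 7.8
tcp_pos: [0.3073, 0.3005, 0.2797]
tcp_rot: [[-0.989, -0.145, 0.001], [-0.145, 0.989, 0.001], [-0.001, 0.001, -1.0]]
ft_force: [1.1, 1.0, 0.1]
width: 0.065
```

Run:
```python
from h import *
s=status.sense();print(s['tcp_pos'],s['qpos'])
w=read_camera('wrist');cv2.imwrite('pics/w4.png',w)
places(['wrist','top'],['pot_mid','mat_top','warmer_plate'],3)
```

```text
[0.30729456 0.30053041 0.27971321] [ 3.75014974e+01 -2.06384880e+01  1.06380593e+02  2.31684182e-02
  9.41953917e+01 -6.08453310e+01]
pot_mid wrist 0.94 [258.8, 309.8] [0.4349, 0.2973]
pot_mid top 0.56 [164.1, 243.9] [0.4231, 0.2856]
mat_top top 0.95 [163.0, 202.5] [0.5698, 0.3317]
warmer_plate top 0.84 [164.2, 246.0] [0.4222, 0.305]
```

View pics/w4.png

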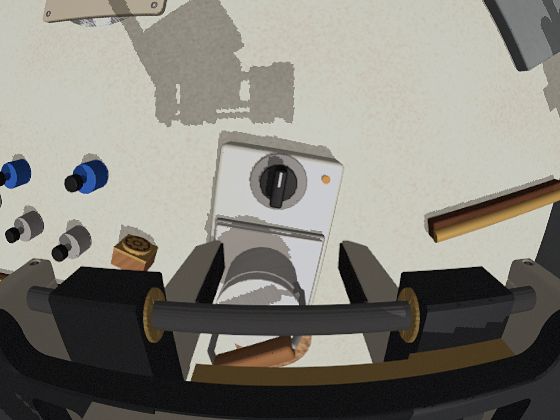

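The knob bar at (278,185) now lies along the warmer's axis, so it is off. Next I measure the bail grip and the mat from the first top and side pictures by colour.

Run:
```python
from h import *
def blob(f,c,box,z,lo,hi):
    im=cv2.imread(f);h=cv2.cvtColor(im,cv2.COLOR_BGR2HSV);m=cv2.inRange(h,lo,hi);k=np.zeros_like(m);x0,y0,x1,y1=box;k[y0:y1,x0:x1]=m[y0:y1,x0:x1]
    n,l,st,ce=cv2.connectedComponentsWithStats(k);i=1+np.argmax(st[1:,4]);p=np.array([at_z(c,(x,y),z)[:2] for y,x in zip(*np.nonzero(l==i))],np.float32)
    r=cv2.minAreaRect(p*1000);(_,(a,b),_)=r;bx=cv2.boxPoints(r);e=max([bx[1]-bx[0],bx[2]-bx[1]],key=np.linalg.norm)
    print(f,st[i].tolist(),'c',np.round(r[0],1),'size',np.round(r[1],1),'mean',p.mean(0)*1000,'yaw',np.degrees(np.arctan2(e[1],e[0])))
br=((3,90,40),(20,255,255))
blob('pics/top0.png','top',(135,225,175,258),.221,*br)
blob('pics/side0.png','side',(240,285,270,330),.221,*br)
br=((3,60,40),(20,255,255))
blob('pics/top0.png','top',(140,172,195,224),.008,*br)
blob('pics/side0.png','side',(160,315,225,372),.008,*br)
```

```text
pics/top0.png [143, 232, 24, 17, 134] c [428.2 293.6] size [14.6 71.3] mean [428.27887 293.72784] yaw -58.867928
pics/side0.png [251, 289, 8, 32, 216] c [428.9 289. ] size [13.4 74.5] mean [428.82233 290.43613] yaw -58.719173
pics/top0.png [147, 180, 39, 39, 1182] c [581.9 322.3] size [127.6 125.8] mean [581.1875 322.6932] yaw 1.5652959Traceback (most recent call last):
  File "<stdin>", line 12, in <module>
  File "<stdin>", line 4, in blob
  File "h.py", line 10, in at_z
    o,d=ray(c,px,k); return o+d*(z-o[2])/d[2]
        ~~~^^^^^^^^
  File "h.py", line 4, in ray
    k=k or calibration(c); f=210/np.tan(np.radians(k['vfov']/2)); u,v=px[0]-k['cx'],px[1]-k['cy']
           ~~~~~~~~~~~^^^
ValueError: time passes only in moves, steps and waits
```

carry_out(
  deltas="-1.5 -0.3 0 7.1; -3 -0.6 0 14.2; -4.5 -1 0 21.3; -6 -1.3 0 28.4; -7.5 -1.6 0 35.5; -9 -1.9 0 42.6; -10.5 -2.2 0 49.7; -11.9 -2.5 0 56.8",
)

```text
time: 8.82
tcp_pos: [0.4289, 0.2924, 0.2754]
tcp_rot: [[-0.658, 0.753, -0.003], [0.753, 0.658, -0.002], [0.001, -0.003, -1.0]]
ft_force: [0.3, 0.3, -0.5]
width: 0.0932
```

```bash
sed -i 's/^def ray/_K={}\n_cal=calibration\ndef calibration(c):\n    if c=="wrist": return _cal(c)\n    return _K.setdefault(c,None) or _K.update({c:_cal(c)}) or _K[c]\ndef ray/' h.py
python3 - <<'E'
from h import *
s=status.sense();print(s['tcp_pos'],np.degrees(np.arctan2(s['tcp_rot'][1][0],s['tcp_rot'][0][0])),tool(np.array([.4285,.2925,.216])-s['tcp_pos']))
w=read_camera('wrist');cv2.imwrite('pics/w5.png',w)
E
```

```text
[0.4288854  0.29238686 0.27541166] 131.176711058216 [ 0.03 -0.    5.94]
```

View pics/w5.png

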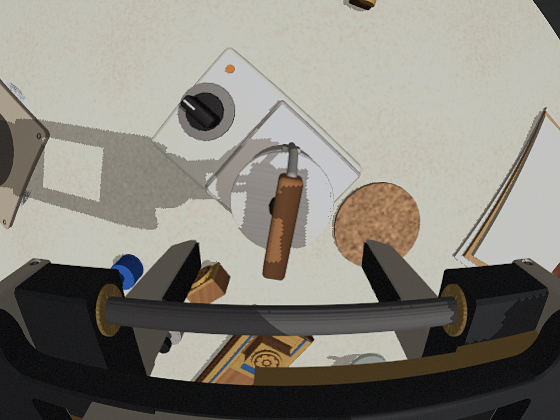

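The bail grip (285,225) is between the open jaws and still needs about 10 degrees of turn. The mat is at (377,224).

carry_out(
  deltas="0 0 1 5; 0 0 2.5 10; 0 0 4 10; 0 0 5.2 10; 0 0 6 10; 0 0 6.2 10; 0 0 6.2 10; 0 0 6.2 10",
  jaw=0,
)

```text
time: 9.53
tcp_pos: [0.4289, 0.293, 0.2162]
tcp_rot: [[-0.524, 0.852, 0.0], [0.852, 0.524, 0.0], [0.0, 0.001, -1.0]]
ft_force: [-0.2, 0.3, -0.3]
width: 0.0931
```

carry_out(
  deltas="0 0 0 0; 0 0 0 0; 0 0 0 0; 0 0 0 0; 0 0 0 0; 0 0 0 0; 0 0 0 0; 0 0 0 0",
  jaw=255,
  force=45,
)

```text
time: 10.2
tcp_pos: [0.4288, 0.2929, 0.2157]
tcp_rot: [[-0.523, 0.852, -0.0], [0.852, 0.523, -0.0], [0.0, -0.0, -1.0]]
ft_force: [-0.1, 1.2, 0.1]
width: 0.044
```

carry_out(
  deltas="0 0 0 0; 0 0 0 0; 0 0 0 0; 0 0 0 0; 0 0 0 0; 0 0 0 0; 0 0 0 0; 0 0 0 0",
)

```text
time: 10.87
tcp_pos: [0.4287, 0.2928, 0.2156]
tcp_rot: [[-0.523, 0.852, -0.0], [0.852, 0.523, -0.0], [-0.0, -0.0, -1.0]]
ft_force: [-1.3, -1.2, -0.4]
width: 0.0158
```

Run:
```python
from h import *
im=cv2.imread('pics/w5.png')
k=calibration('wrist');s=status.sense()
print(s['width'],s['tcp_pos'],s['ft_force'],np.degrees(np.arctan2(s['tcp_rot'][1][0],s['tcp_rot'][0][0])),'to mat above',tool(np.array([.583,.322,.28])-s['tcp_pos']))
```

```text
0.01579803952224842 [0.4287464  0.29277751 0.21563104] [-1.25163873 -1.16361065 -0.38652734] 121.53437351664309 to mat above [-5.58 14.67 -6.44]
```

carry_out(
  deltas="0 0 -0.3 0; 0 0 -0.8 0; 0 0 -1.5 0; 0 0 -2.3 0; 0 0 -3.1 0; 0 0 -3.8 0; 0 0 -4.3 0; 0 0 -4.5 0",
)

```text
time: 11.53
tcp_pos: [0.4293, 0.2932, 0.2623]
tcp_rot: [[-0.523, 0.852, 0.002], [0.852, 0.523, 0.001], [-0.0, 0.002, -1.0]]
ft_force: [-0.6, 0.5, -5.8]
width: 0.0158
```

Run:
```python
from h import *
s=status.sense();print(s['width'],s['tcp_pos'],s['ft_force'],s['wrist_torque'])
w=read_camera('wrist');k=calibration('wrist');cv2.imwrite('pics/w6.png',w)
h=cv2.cvtColor(w,cv2.COLOR_BGR2HSV);m=cv2.inRange(h,(3,60,40),(20,255,255));z=np.zeros_like(m);z[150:300,320:450]=m[150:300,320:450]
n,l,st,ce=cv2.connectedComponentsWithStats(z);i=1+np.argmax(st[1:,4]);print(st[i])
c,_=cv2.findContours((l==i).astype(np.uint8),0,1)[0:2]
p=np.array([at_z('wrist',q[0],.008,k)[:2] for q in max(c,key=len)],np.float32)*1000
print(cv2.minEnclosingCircle(p),cv2.minAreaRect(p))
print(tool(np.array([.583,.322,.26])-s['tcp_pos']))
places(['wrist'],['pot_mid','mat_top'],2)
```

```text
0.015807625396543762 [0.42934599 0.29316751 0.26226651] [-0.62871154  0.54405232 -5.78302271] [-0.03464756 -0.12745056 -0.00367342]
[ 344  167   87   90 6154]
((580.171630859375, 325.6316833496094), 65.0985336303711) ((581.65771484375, 326.0299987792969), (124.70245361328125, 128.87196350097656), 39.45240783691406)
[-5.58 14.6   0.25]
mat_top wrist 0.82 [388.6, 217.3] [0.5829, 0.3207]
```

View pics/w6.png

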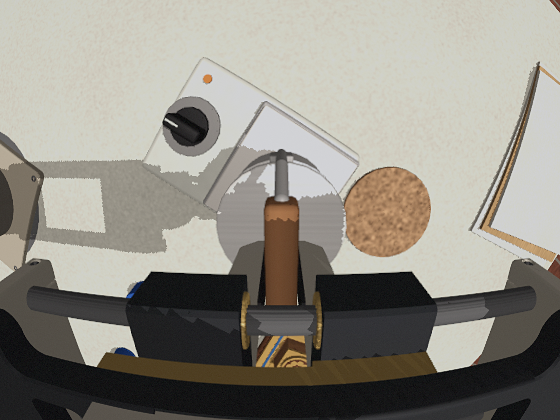

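The pot hangs level with the grip centred in the jaws at (282,255), and the mat is at (388,211). I'm carrying it over now.

carry_out(
  deltas="-0.2 0.6 0 0; -0.8 2.1 0 0; -1.6 4.4 0 0; -2.5 7 0 0; -3.5 9.7 0 0; -4.4 12.2 0 0; -5 13.9 0 0; -5.3 14.6 0 0",
)

```text
time: 12.35
tcp_pos: [0.5831, 0.3239, 0.2588]
tcp_rot: [[-0.522, 0.853, -0.001], [0.853, 0.522, -0.001], [-0.0, -0.001, -1.0]]
ft_force: [0.9, 0.1, -6.0]
width: 0.0153
```

carry_out(
  deltas="0 0 0.4 0; 0 0 1.5 0; 0 0 3 0; 0 0 4.8 0; 0 0 6.6 0; 0 0 8 0; 0 0 9 0; 0 0 9.7 0",
)

```text
time: 13.02
tcp_pos: [0.5796, 0.3238, 0.1616]
tcp_rot: [[-0.523, 0.852, -0.002], [0.852, 0.523, -0.001], [0.0, -0.002, -1.0]]
ft_force: [-0.4, -0.8, -5.7]
width: 0.0155
```

carry_out(
  deltas="0 0 0.4 0; 0 0 0.8 0; 0 0 1.1 0; 0 0 1.4 0; 0 0 1.6 0; 0 0 1.6 0; 0 0 1.6 0; 0 0 1.6 0",
)

```text
time: 13.68
tcp_pos: [0.5817, 0.3242, 0.1486]
tcp_rot: [[-0.523, 0.852, 0.002], [0.852, 0.523, 0.001], [-0.0, 0.002, -1.0]]
ft_force: [1.0, 0.1, -1.3]
width: 0.0156
```

The pot rests on the mat: the load left the wrist at the expected height. Releasing and rising.

carry_out(
  deltas="0 0 0 0; 0 0 0 0; 0 0 0 0; 0 0 0 0; 0 0 -2 0; 0 0 -5 0; 0 0 -9 0; 0 0 -13 0",
  jaw=0,
)

```text
time: 14.35
tcp_pos: [0.5801, 0.3237, 0.2779]
tcp_rot: [[-0.523, 0.852, -0.002], [0.852, 0.523, -0.001], [0.0, -0.003, -1.0]]
ft_force: [0.5, 0.2, 0.2]
width: 0.0646
```

Run:
```python
from h import *
s=status.sense();print(s['tcp_pos'],s['width'],s['qpos'])
t=read_camera('top');cv2.imwrite('pics/t3.png',t);cv2.imwrite('pics/s3.png',read_camera('side'))
print('bossB',at_z('top',(232,238),.03))
places(['top','side'],['pot_mid','boss1_mid','weight1_mid'],4,{**Z,'pot_mid':.083})
print(tool(np.array([.40,.09,.28])-s['tcp_pos']))
```

```text
[0.58010568 0.32370405 0.27788715] 0.06457594697797935 [ 2.47398088e+01  1.69009705e+01  6.98271959e+01  3.24364762e-03
  9.34272772e+01 -6.79592103e+00]
bossB [0.44934673 0.10036464 0.03      ]
pot_mid top 0.74 [158.4, 198.3] [0.5708, 0.3263]
pot_mid side 0.70 [189.0, 324.0] [0.5848, 0.3229]
pot_mid side 0.64 [237.2, 199.4] [0.7211, -0.0915]
boss1_mid top 0.71 [370.7, 260.0] [0.3769, -0.3389]
boss1_mid side 0.73 [373.2, 203.9] [0.3757, -0.3353]
weight1_mid top 0.53 [334.1, 254.8] [0.3935, -0.2229]
weight1_mid side 0.76 [355.9, 223.0] [0.3888, -0.2172]
[-10.5  -27.57  -0.12]
```

carry_out(
  deltas="-1.2 -3.6 0.5 3.3; -2.4 -7.1 1 6.6; -3.6 -10.7 2 9.9; -4.8 -14.2 3 13.2; -5.9 -17.8 4 16.5; -7 -21.3 5 19.8; -8.1 -24.7 6 23.1; -9.2 -27.9 7 26",
  jaw=255,
  force=20,
)

```text
time: 15.42
tcp_pos: [0.389, 0.0986, 0.2055]
tcp_rot: [[-0.094, 0.996, -0.003], [0.996, 0.094, -0.0], [-0.0, -0.003, -1.0]]
ft_force: [0.9, -0.6, 1.0]
width: 0.0441
```

Run:
```python
from h import *
s=status.sense();print(s['tcp_pos'],s['width'],np.degrees(np.arctan2(s['tcp_rot'][1][0],s['tcp_rot'][0][0])))
w=read_camera('wrist');cv2.imwrite('pics/w7.png',w)
places(['wrist'],['boss1_mid'],4)
P=np.array(calibration('wrist')['pose']);np.save('wp.npy',P)
```

```text
[0.38903271 0.09859035 0.20545212] 0.04414839142586031 95.38052086662621
```

View pics/w7.png

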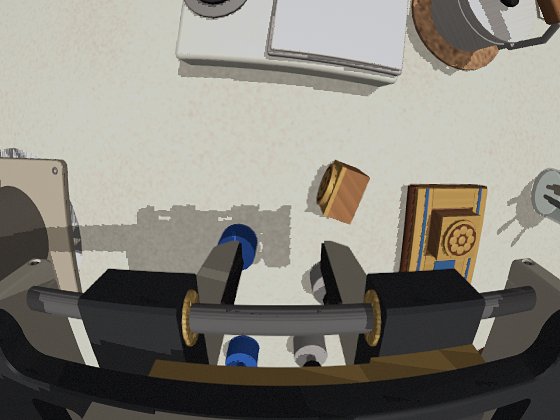

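Boss B is at (345,190) and its rosette faces left and slightly up-right in the picture. I'll fit its silhouette for position and yaw.

```bash
cat >> h.py <<'E'
from scipy.optimize import minimize
def mask_hsv(w,box,lo=(5,90,30),hi=(30,255,255)):
    m=cv2.inRange(cv2.cvtColor(w,cv2.COLOR_BGR2HSV),lo,hi);k=np.zeros_like(m);x0,y0,x1,y1=box;k[y0:y1,x0:x1]=m[y0:y1,x0:x1]
    n,l,st,_=cv2.connectedComponentsWithStats(k);i=1+np.argmax(st[1:,4]);print('blob',st[i].tolist());return (l==i).astype(np.uint8)
def fit_box(cams,masks,ks,size,zc,x0):
    "size along box x,y,z; returns x,y,yaw(deg) by silhouette IoU"
    C=np.array([[a,b,c] for a in(-1,1) for b in(-1,1) for c in(-1,1)])*np.array(size)/2
    def cost(v):
        a=np.radians(v[2]);R=np.array([[np.cos(a),-np.sin(a),0],[np.sin(a),np.cos(a),0],[0,0,1]]);J=0
        for c,m,k in zip(cams,masks,ks):
            p=np.array([proj(c,q,k) for q in C@R.T+[v[0],v[1],zc]],np.float32)
            im=np.zeros((m.shape[0],m.shape[1]),np.uint8);cv2.fillConvexPoly(im,np.round(cv2.convexHull(p)*16).astype(np.int32),1,shift=4)
            J+=1-(im&m).sum()/(im|m).sum()
        return J
    best=min((minimize(cost,[x0[0],x0[1],x0[2]+d],method='Nelder-Mead',options=dict(initial_simplex=[[x0[0],x0[1],x0[2]+d],[x0[0]+.01,x0[1],x0[2]+d],[x0[0],x0[1]+.01,x0[2]+d],[x0[0],x0[1],x0[2]+d+12]],maxiter=120)) for d in(-20,0,20)),key=lambda r:r.fun)
    return best.x,best.fun
E
python3 - <<'E'
from h import *
w=cv2.imread('pics/w7.png');k=calibration('wrist')
m=mask_hsv(w,(312,150,380,232))
print(fit_box(['wrist'],[m],[k],(.036,.052,.052),.026,(.449,.10,180)))
t=cv2.imread('pics/t3.png');k=calibration('top');m=mask_hsv(t,(220,228,246,249))
print(fit_box(['top'],[m],[k],(.036,.052,.052),.026,(.449,.10,180)))
E
```

```text
blob [317, 160, 53, 64, 2204]
(array([4.47433497e-01, 1.00571198e-01, 1.63385766e+02]), np.float64(0.1313091482649842))
blob [223, 230, 18, 15, 188]
(array([4.51015456e-01, 1.02988842e-01, 1.57371650e+02]), np.float64(0.21666666666666667))
```

carry_out(
  deltas="0.5 0.4 1 7; 1 0.8 3 14; 1.7 1.3 6 21; 1.7 1.3 9 23.4; 1.7 1.3 12 23.4; 1.7 1.3 14 23.4; 1.7 1.3 15 23.4; 1.7 1.3 15 23.4",
  jaw=255,
)

```text
time: 16.18
tcp_pos: [0.4004, 0.1178, 0.0548]
tcp_rot: [[0.306, 0.952, -0.006], [0.952, -0.306, -0.001], [-0.002, -0.005, -1.0]]
ft_force: [-0.5, 0.4, 0.1]
width: 0.0008
```

Run:
```python
from h import *
s=status.sense();print(s['tcp_pos'],s['width'],np.degrees(np.arctan2(s['tcp_rot'][1][0],s['tcp_rot'][0][0])),tool(np.array([.448,.101,.056])-s['tcp_pos']))
```

```text
[0.40035439 0.11780544 0.05478652] 0.0008352047660039817 72.16364263951058 [-0.14  5.05 -0.15]
```

carry_out(
  deltas="-0.1 0.7 0 0; -0.1 1.3 0 0; -0.1 1.9 0 0; -0.1 2.5 0 0; -0.1 3.1 0 0; -0.1 3.7 0 0; -0.1 4.2 0 0; -0.1 4.6 0 0",
)

```text
time: 16.85
tcp_pos: [0.4537, 0.1034, 0.0658]
tcp_rot: [[0.307, 0.952, 0.014], [0.952, -0.307, 0.001], [0.006, 0.013, -1.0]]
ft_force: [0.6, 0.6, -0.7]
width: 0.0004
```

carry_out(
  deltas="0 -1 -1 0; 0 -3 -4 0; 0 -5 -7 0; 0 -7 -10 0; 0 -8 -12 0; 0 -9 -13 0; 0 -9 -13 0; 0 -9 -13 0",
  jaw=0,
)

```text
time: 17.52
tcp_pos: [0.3617, 0.1306, 0.1891]
tcp_rot: [[0.306, 0.952, 0.004], [0.952, -0.306, 0.001], [0.002, 0.003, -1.0]]
ft_force: [0.3, -0.8, 0.2]
width: 0.049
```

Run:
```python
from h import *
s=status.sense();print(s['tcp_pos'],s['width'],np.degrees(np.arctan2(s['tcp_rot'][1][0],s['tcp_rot'][0][0])))
w=read_camera('wrist');k=calibration('wrist');cv2.imwrite('pics/w8.png',w)
c=proj('wrist',(.47,.094,.02),k);print(c)
places(['wrist'],['boss1_mid'],4)
```

```text
[0.3617411  0.13059646 0.189053  ] 0.04899339425125989 72.15644281546307
[389.44292274 192.09094472]
```

View pics/w8.png

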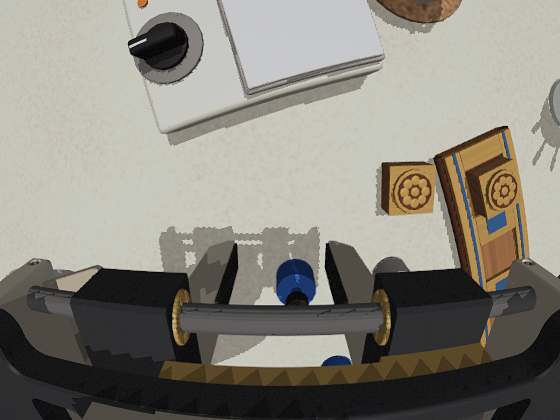

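Boss B now lies rosette up at (410,188). I'll fit its pose, and the rail's from the top view.

Run:
```python
from h import *
w=cv2.imread('pics/w8.png');k=calibration('wrist')
m=mask_hsv(w,(372,152,437,224))
x,f=fit_box(['wrist'],[m],[k],(.052,.052,.030),.015,(.485,.09,-18));print('boss',x,f)
r=[]
for n,c,b in(('top0','top',(220,160,360,218)),('side0','side',(215,178,318,290))):
    t=cv2.imread(f'pics/{n}.png');kk=calibration(c);m=mask_hsv(t,b,(5,40,20),(35,255,255));m=cv2.morphologyEx(m,3,np.ones((9,9)))
    v,f=fit_box([c],[m],[kk],(.098,.404,.026),.013,(.62,-.08,0));print('rail',c,v,f)
    a=np.radians(v[2]);print([np.round(v[:2]+d*np.array([-np.sin(a),np.cos(a)]),4).tolist() for d in(-.15,-.05,.05,.15)])
s=status.sense();print(tool(np.array([x[0],x[1],.12])-s['tcp_pos']))
places(['wrist'],['recess1'],4)
```

```text
blob [382, 155, 55, 61, 2710]
boss [  0.4925683    0.09144767 -13.58896367] 0.07393397524071532
blob [226, 171, 127, 35, 2434]
rail top [ 0.61178385 -0.08285513  7.74405614] 0.3404791929382094
[[0.632, -0.2315], [0.6185, -0.1324], [0.605, -0.0333], [0.5916, 0.0658]]
blob [221, 184, 88, 106, 3843]
rail side [ 0.60983693 -0.08583468  6.29894531] 0.03742920462940158
[[0.6263, -0.2349], [0.6153, -0.1355], [0.6044, -0.0361], [0.5934, 0.0633]]
[ 0.37 13.73  6.7 ]
recess1 wrist 0.77 [500.5, 248.5] [0.6048, -0.0251]
recess1 wrist 0.65 [502.7, 310.2] [0.6107, -0.1313]
```

carry_out(
  deltas="0 1.7 0 7; 0 3.4 0 14; 0.1 5.1 0 21; 0.2 6.8 0 28; 0.2 8.5 0 35; 0.3 10.2 0 42; 0.3 11.9 0 49; 0.4 13.7 0 56",
  jaw=74,
)

```text
time: 18.33
tcp_pos: [0.4924, 0.0914, 0.1857]
tcp_rot: [[0.962, 0.271, -0.003], [0.271, -0.962, -0.0], [-0.003, -0.001, -1.0]]
ft_force: [0.5, -0.1, -0.1]
width: 0.0659
```

carry_out(
  deltas="0 0 0.5 7; 0 0 1 14; 0 0 2 21; 0 0 3 28; 0 0 3 30; 0 0 3 30; 0 0 3 30; 0 0 3 30",
)

```text
time: 19.0
tcp_pos: [0.4921, 0.092, 0.1572]
tcp_rot: [[0.971, -0.238, -0.001], [-0.238, -0.971, -0.0], [-0.001, 0.0, -1.0]]
ft_force: [0.7, -0.3, 0.6]
width: 0.0663
```

Run:
```python
from h import *
s=status.sense();print(s['tcp_pos'],s['width'],np.degrees(np.arctan2(s['tcp_rot'][1][0],s['tcp_rot'][0][0])),s['qpos'])
w=read_camera('wrist');k=calibration('wrist');cv2.imwrite('pics/w9.png',w)
c=proj('wrist',(.4925,.0915,.015),k);print(c,proj('wrist',(.605,-.035,.02),k))
m=finder.cut_out('wrist','boss1_mid')
print([(q['score'],q['bbox'],q['mask'].sum()) for q in m])
x,f=fit_box(['wrist'],[m[0]['mask'].astype(np.uint8)],[k],(.052,.052,.030),.015,(.4925,.0915,-14));print('boss',x,f,tool(np.array([x[0],x[1],.025])-s['tcp_pos']))
places(['wrist'],['recess1'],4)
```

```text
[0.49209752 0.09199785 0.15720054] 0.06631233248330146 -13.784817574070622 [ 4.72005653e+00 -5.20962797e+00  1.06097109e+02 -1.21362336e-03
  7.91583272e+01  1.08505097e+02]
[280.43569789 197.44082916] [386.49368489  50.78650473]
[(0.73, [67.0, 168.8, 78.1, 111.3], np.int64(3245))]
boss [  0.4925   0.0915 -34.    ] 1.0 [ 0.05  0.04 13.22]
recess1 wrist 0.90 [382.0, 47.5] [0.6088, -0.0315]
recess1 wrist 0.85 [471.6, 31.6] [0.6156, -0.1342]
recess1 wrist 0.64 [530.4, 17.1] [0.6313, -0.2278]
```

View pics/w9.png

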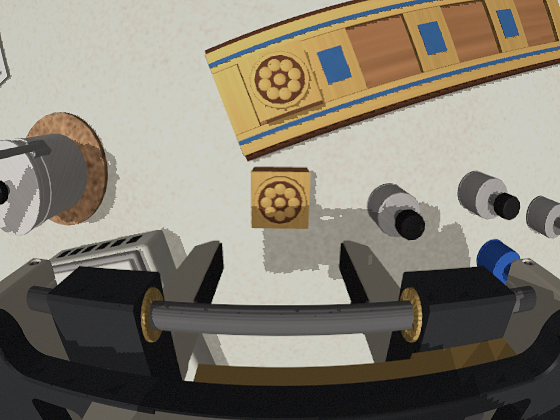

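Boss B at (280,198) is centred and square between the jaws. Recess3 is at (384,52) next to the fixed boss. I'm descending to grip it.

carry_out(
  deltas="0 0 2 0; 0 0 4.5 0; 0 0 7.5 0; 0 0 10 0; 0 0 12 0; 0 0 13 0; 0 0 13.2 0; 0 0 13.2 0",
)

```text
time: 19.82
tcp_pos: [0.492, 0.0922, 0.0257]
tcp_rot: [[0.971, -0.239, -0.001], [-0.239, -0.971, -0.0], [-0.001, 0.0, -1.0]]
ft_force: [0.4, -0.4, 0.3]
width: 0.0662
```

carry_out(
  deltas="0 0 0 0; 0 0 0 0; 0 0 0 0; 0 0 0 0; 0 0 0 0; 0 0 0 0; 0 0 0 0; 0 0 0 0",
  jaw=255,
  force=20,
)

```text
time: 20.48
tcp_pos: [0.4934, 0.0924, 0.0273]
tcp_rot: [[0.971, -0.24, 0.003], [-0.24, -0.971, 0.0], [0.003, -0.001, -1.0]]
ft_force: [-0.7, -0.3, 6.6]
width: 0.0519
```

carry_out(
  deltas="0 0 -0.5 0; 0 0 -2 0; 0 0 -4 0; 0 0 -6 0; 0 0 -8 0; 0 0 -10 0; 0 0 -11.5 0; 0 0 -12 0",
)

```text
time: 21.15
tcp_pos: [0.4936, 0.0924, 0.149]
tcp_rot: [[0.971, -0.24, 0.004], [-0.24, -0.971, 0.0], [0.004, -0.001, -1.0]]
ft_force: [0.1, 0.6, -1.2]
width: 0.052
```

Run:
```python
from h import *
s=status.sense();print(s['tcp_pos'],s['width'],np.degrees(np.arctan2(s['tcp_rot'][1][0],s['tcp_rot'][0][0])),s['ft_force'])
w=read_camera('wrist');k=calibration('wrist');cv2.imwrite('pics/w10.png',w)
for q in [(347,33),(402,13),(421,62),(362,88)]:
    print(at_z('wrist',q,.026,k))
h=cv2.cvtColor(w,cv2.COLOR_BGR2HSV)
m=mask_hsv(w,(330,0,430,110),(5,90,60),(14,255,190));p=np.array([at_z('wrist',(x,y),.020,k)[:2] for y,x in zip(*np.nonzero(m))],np.float32)*1000
print(cv2.minAreaRect(p),p.mean(0))
places(['wrist'],['recess1'],4)
```

```text
[0.49355357 0.09237209 0.14901368] 0.052049612582111285 -13.863431826955487 [ 0.05150275  0.59851496 -1.18142576]
[0.62604027 0.00142401 0.026     ]
[ 0.63774444 -0.05368186  0.026     ]
[ 0.59062818 -0.05982404  0.026     ]
[5.76327721e-01 4.09233334e-04 2.60000000e-02]
blob [348, 15, 77, 75, 3651]
((605.98291015625, -33.04093933105469), (58.25517272949219, 56.08603286743164), 6.520637035369873) [605.7005 -32.203 ]
recess1 wrist 0.95 [387.2, 49.8] [0.6053, -0.0319]
recess1 wrist 0.78 [476.6, 30.6] [0.6153, -0.1331]
```

Boss B is held with the jaws reading 52 mm. Recess3 measures (0.606, -0.033) with yaw about 6.6°. Carrying over.

carry_out(
  deltas="1.7 1.2 0 -2.6; 3.5 2.4 0 -5.2; 5.2 3.6 0 -7.8; 7 4.8 0 -10.4; 8.7 6 0 -13; 10.5 7.2 0 -15.6; 12.2 8.4 0 -18.2; 13.9 9.5 0 -20.6",
)

```text
time: 21.92
tcp_pos: [0.6037, -0.0341, 0.1434]
tcp_rot: [[0.993, 0.119, -0.003], [0.119, -0.993, 0.0], [-0.003, -0.001, -1.0]]
ft_force: [0.9, 1.0, -1.4]
width: 0.0521
```

carry_out(
  deltas="0 0 1 0; 0 0 2.5 0; 0 0 4 0; 0 0 5.5 0; 0 0 6.8 0; 0 0 7.5 0; 0 0 7.8 0; 0 0 7.8 0",
)

```text
time: 22.58
tcp_pos: [0.6033, -0.033, 0.0664]
tcp_rot: [[0.993, 0.117, -0.002], [0.117, -0.993, 0.0], [-0.002, -0.001, -1.0]]
ft_force: [0.5, -0.2, -0.5]
width: 0.052
```

Run:
```python
from h import *
s=status.sense();print(s['tcp_pos'],np.degrees(np.arctan2(s['tcp_rot'][1][0],s['tcp_rot'][0][0])),tool(np.array([.606,-.033,.0475])-s['tcp_pos']))
```

```text
[ 0.60329903 -0.03299339  0.0664007 ] 6.735784836787574 [0.27 0.03 1.89]
```

carry_out(
  deltas="0.1 0 0 0; 0.1 0 0.4 0; 0.1 0 0.9 0; 0.1 0 1.4 0; 0.1 0 1.8 0; 0.1 0 2 0; 0.1 0 2 0; 0.1 0 2 0",
)

```text
time: 23.25
tcp_pos: [0.6051, -0.0332, 0.0475]
tcp_rot: [[0.993, 0.117, -0.0], [0.117, -0.993, 0.0], [-0.0, -0.0, -1.0]]
ft_force: [-0.2, 0.1, -0.5]
width: 0.0516
```

carry_out(
  deltas="0 0 0.1 0; 0 0 0.2 0; 0 0 0.2 0; 0 0 0.2 0; 0 0 0.2 0; 0 0 0.2 0; 0 0 0.2 0; 0 0 0.2 0",
)

```text
time: 23.92
tcp_pos: [0.6053, -0.0332, 0.0473]
tcp_rot: [[0.993, 0.117, 0.0], [0.117, -0.993, -0.0], [0.0, 0.0, -1.0]]
ft_force: [-8.1, 0.2, 12.8]
width: 0.0519
```

carry_out(
  deltas="0 0 0 0; 0 0 0 0; 0 0 0 0; 0 0 0 0; 0 0 -1 0; 0 0 -4 0; 0 0 -8 0; 0 0 -12 0",
  jaw=74,
)

```text
time: 24.58
tcp_pos: [0.604, -0.033, 0.1663]
tcp_rot: [[0.993, 0.117, -0.003], [0.117, -0.993, 0.0], [-0.003, -0.001, -1.0]]
ft_force: [0.8, -0.1, -0.7]
width: 0.0657
```

```bash
python3 - <<'E'
from h import *
s=status.sense();print(s['time'],s['tcp_pos'],s['ft_force'])
w=read_camera('wrist');k=calibration('wrist');cv2.imwrite('pics/w11.png',w)
places(['wrist','top','side'],['boss1_mid','weight1_mid'],5,{**Z,'boss1_mid':.03})
for c in('top','side'): cv2.imwrite(f'pics/{c}4.png',read_camera(c))
E
python3 -c "
import cv2;a=cv2.imread('pics/w11.png');b=cv2.imread('pics/top4.png')[200:300,200:400]
import numpy as np
cv2.imwrite('pics/c11.png',np.vstack([a,cv2.resize(b,(560,280))[:180]]))"
```

```text
24.5833 [ 0.60398063 -0.03302238  0.16625393] [ 0.7847032  -0.06418524 -0.71849353]
boss1_mid top 0.71 [370.7, 260.0] [0.3768, -0.3382]
boss1_mid side 0.73 [373.2, 203.9] [0.3747, -0.3307]
weight1_mid top 0.53 [334.1, 254.8] [0.3935, -0.2229]
weight1_mid side 0.76 [355.9, 223.0] [0.3888, -0.2172]
```

View pics/c11.png

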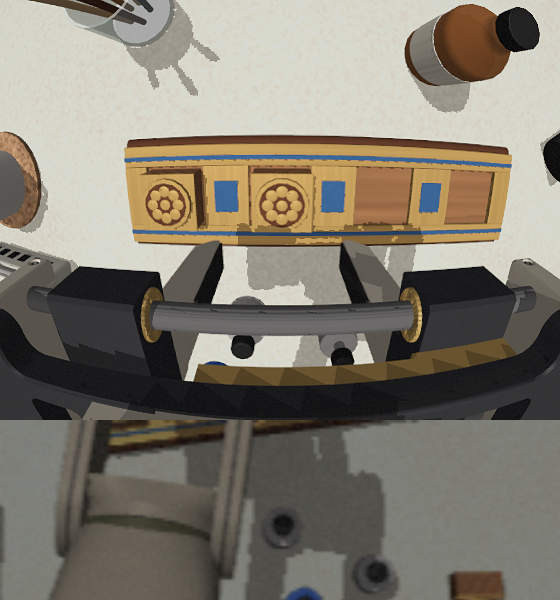

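Boss B sits home in recess3 at (282,204), level beside the fixed one at (170,203). Closing the jaws and going to boss A.

carry_out(
  deltas="-2.5 1.9 -0.5 -3; -5 3.7 -1 -6; -7.5 5.6 -1.5 -9; -10 7.4 -2 -12; -12.5 9.3 -2.5 -15; -15 11.1 -3 -18; -17.5 13 -3 -21; -20 14.9 -3 -24",
  jaw=255,
)

```text
time: 25.7
tcp_pos: [0.4226, -0.2052, 0.195]
tcp_rot: [[0.858, 0.514, -0.001], [0.514, -0.858, 0.001], [-0.0, -0.001, -1.0]]
ft_force: [0.3, -0.3, -0.0]
width: 0.0175
```

carry_out(
  deltas="-1.9 0.2 0 -3; -3.8 0.4 0 -6; -5.7 0.6 0 -9; -7.6 0.8 0 -12; -9.5 1 0 -15; -10.7 1.2 0 -17; -10.7 1.2 0 -17; -10.7 1.2 0 -17",
)

```text
time: 26.37
tcp_pos: [0.3378, -0.2695, 0.1949]
tcp_rot: [[0.675, 0.738, -0.001], [0.738, -0.675, 0.001], [0.0, -0.001, -1.0]]
ft_force: [-0.6, 0.3, 0.0]
width: 0.0004
```

Run:
```python
from h import *
s=status.sense();print(s['tcp_pos'],s['width'],np.degrees(np.arctan2(s['tcp_rot'][1][0],s['tcp_rot'][0][0])))
w=read_camera('wrist');k=calibration('wrist');cv2.imwrite('pics/w12.png',w)
places(['wrist'],['boss1_mid','weight1_mid'],4)
q=proj('wrist',(.377,-.338,.026),k);print(q)
x0,y0=np.int32(q)-50
x0,y0=max(x0,0),max(y0,0)
m=mask_hsv(w,(x0,y0,x0+100,y0+100))
print(fit_box(['wrist'],[m],[k],(.036,.052,.052),.026,(.377,-.338,140)))
```

```text
[ 0.33777324 -0.26950793  0.19493411] 0.00042931162844718105 47.57763657631926
boss1_mid wrist 0.80 [347.7, 211.7] [0.3753, -0.3335]
weight1_mid wrist 0.57 [291.7, 114.8] [0.3978, -0.22]
[351.69140664 213.41902309]
blob [324, 179, 60, 65, 2078]
(array([  0.37832445,  -0.33449738, 182.07597689]), np.float64(0.12320675105485235))
```

View pics/w12.png

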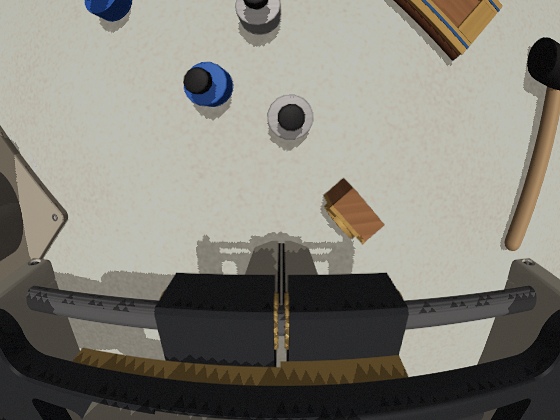

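Boss A is at (353,210) with its gilded front toward the lower left of the picture, i.e. facing world -x (fit yaw 182°). I'll topple it the same way, pushing along +x.

carry_out(
  deltas="-1 0.6 0 -7; -2 1.2 0 -14; -3 1.9 1 -21; -4 2.6 2.5 -28; -5 3.3 5 -35; -5.6 3.7 8 -42; -5.6 3.7 11 -44.4; -5.6 3.7 13 -44.4",
)

```text
time: 27.18
tcp_pos: [0.3275, -0.3346, 0.0626]
tcp_rot: [[-0.04, 0.999, -0.002], [0.999, 0.04, 0.002], [0.002, -0.002, -1.0]]
ft_force: [0.5, 0.5, -0.3]
width: 0.0003
```

carry_out(
  deltas="0 0 0.4 0; 0 0 0.8 0; 0 0 0.8 0; 0 0 0.8 0; 0 0 0.8 0; 0 0 0.8 0; 0 0 0.8 0; 0 0 0.8 0",
)

```text
time: 27.85
tcp_pos: [0.3282, -0.3363, 0.0584]
tcp_rot: [[-0.037, 0.999, 0.001], [0.999, 0.037, -0.001], [-0.001, 0.001, -1.0]]
ft_force: [-0.8, 0.4, 0.3]
width: 0.0003
```

Run:
```python
from h import *
s=status.sense();print(s['tcp_pos'],s['width'],np.degrees(np.arctan2(s['tcp_rot'][1][0],s['tcp_rot'][0][0])),tool(np.array([.378,-.3345,.056])-s['tcp_pos']))
```

```text
[ 0.32823829 -0.33634917  0.05837644] 0.00027521807003139966 92.12723507409467 [0.   4.98 0.24]
```

carry_out(
  deltas="0 0.7 0.2 0; 0 1.3 0.2 0; 0 1.9 0.2 0; 0 2.5 0.2 0; 0 3.1 0.2 0; 0 3.7 0.2 0; 0 4.2 0.2 0; 0 4.7 0.2 0",
)

```text
time: 28.52
tcp_pos: [0.3785, -0.3371, 0.0609]
tcp_rot: [[-0.037, 0.999, 0.006], [0.999, 0.037, -0.006], [-0.006, 0.006, -1.0]]
ft_force: [0.3, 0.2, -0.7]
width: 0.0004
```

carry_out(
  deltas="0 -0.5 -1 0; 0 -1 -4 0; 0 -1 -7 0; 0 -1 -10 0; 0 -1 -12 0; 0 -1 -13 0; 0 -1 -13 0; 0 -1 -13 0",
  jaw=74,
)

```text
time: 29.18
tcp_pos: [0.3647, -0.3344, 0.185]
tcp_rot: [[-0.037, 0.999, -0.0], [0.999, 0.037, 0.0], [0.0, -0.0, -1.0]]
ft_force: [-0.1, 0.6, 0.5]
width: 0.0489
```

Run:
```python
from h import *
s=status.sense();print(s['tcp_pos'],s['width'],np.degrees(np.arctan2(s['tcp_rot'][1][0],s['tcp_rot'][0][0])))
w=read_camera('wrist');k=calibration('wrist');cv2.imwrite('pics/w13.png',w)
read_camera('side')
places(['wrist','side'],['boss1_mid','weight1_mid'],4,{**Z,'boss1_mid':.018})
q=proj('wrist',(.42,-.334,.015),k);print(q)
x0,y0=np.maximum(np.int32(q)-60,0)
m=mask_hsv(w,(x0,y0,x0+120,y0+120))
x,f=fit_box(['wrist'],[m],[k],(.052,.052,.030),.015,(.42,-.334,0));print(x,f,tool(np.array([x[0],x[1],.0265])-s['tcp_pos']))
cv2.imwrite('pics/c13.png',cv2.resize(w[y0:y0+120,x0:x0+120],None,fx=3,fy=3))
```

```text
[ 0.3647499  -0.33438481  0.18498782] 0.04888141655847259 92.14055852458465
boss1_mid wrist 0.88 [337.3, 190.9] [0.4207, -0.3309]
boss1_mid side 0.51 [360.3, 202.7] [0.4158, -0.3299]
boss1_mid side 0.18 [317.4, 165.5] [0.6185, -0.4414]
weight1_mid wrist 0.67 [321.6, 76.7] [0.3967, -0.2206]
weight1_mid side 0.69 [356.4, 221.2] [0.3903, -0.2252]
weight1_mid side 0.34 [188.4, 321.5] [0.6144, 0.2959]
[335.43161311 192.54940151]
blob [310, 166, 58, 56, 2919]
[ 0.42130792 -0.33410853  1.54058869] 0.05994199162101188 [-0.21  5.68 15.84]
```

View pics/w13.png

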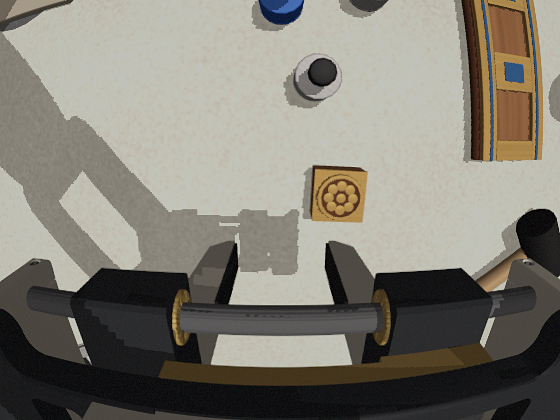

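Boss A now lies rosette up at (338,193). The grey weight is at (320,78) and the mallet at (540,225). Gripping boss A.

carry_out(
  deltas="0 1.5 1 0; -0.1 3 2 0; -0.2 4.5 3 0; -0.2 5.7 4.5 0; -0.2 5.7 7 0; -0.2 5.7 9.5 0; -0.2 5.7 12 0; -0.2 5.7 13 0",
)

```text
time: 30.15
tcp_pos: [0.4199, -0.3324, 0.0512]
tcp_rot: [[-0.037, 0.999, -0.004], [0.999, 0.037, 0.004], [0.004, -0.004, -1.0]]
ft_force: [0.1, 0.3, -1.0]
width: 0.0662
```

carry_out(
  deltas="0 0 1 0; 0 0 2 0; 0 0 2.7 0; 0 0 2.7 0; 0 0 2.7 0; 0 0 2.7 0; 0 0 2.7 0; 0 0 2.7 0",
)

```text
time: 30.82
tcp_pos: [0.4225, -0.3349, 0.0296]
tcp_rot: [[-0.037, 0.999, 0.001], [0.999, 0.037, -0.001], [-0.001, 0.001, -1.0]]
ft_force: [0.5, 0.5, 0.6]
width: 0.0658
```

carry_out(
  deltas="0 0 0 0; 0 0 0 0; 0 0 0 0; 0 0 0 0; 0 0 0 0; 0 0 0 0; 0 0 0 0; 0 0 0 0",
  jaw=255,
  force=20,
)

```text
time: 31.48
tcp_pos: [0.4221, -0.3346, 0.0289]
tcp_rot: [[-0.037, 0.999, 0.0], [0.999, 0.037, -0.0], [-0.0, 0.0, -1.0]]
ft_force: [-0.1, 0.2, 3.5]
width: 0.052
```

carry_out(
  deltas="0 0 -0.5 0; 0 0 -2 0; 0 0 -4 0; 0 0 -6 0; 0 0 -8 0; 0 0 -10 0; 0 0 -11.5 0; 0 0 -12 0",
)

```text
time: 32.15
tcp_pos: [0.423, -0.3354, 0.1516]
tcp_rot: [[-0.037, 0.999, 0.003], [0.999, 0.037, -0.003], [-0.003, 0.003, -1.0]]
ft_force: [-0.0, -0.4, -0.2]
width: 0.0517
```

Run:
```python
from h import *
s=status.sense();print(s['tcp_pos'],s['width'],np.degrees(np.arctan2(s['tcp_rot'][1][0],s['tcp_rot'][0][0])),s['ft_force'])
w=read_camera('wrist');k=calibration('wrist');cv2.imwrite('pics/w14.png',w)
for r in((.618,-.132),(.630,-.2315)):
    q=proj('wrist',(*r,.02),k);print(q)
    x0,y0=np.maximum(np.int32(q)-45,0)
    m=mask_hsv(w,(x0,y0,x0+90,y0+90),(5,90,60),(14,255,190));p=np.array([at_z('wrist',(x,y),.020,k)[:2] for y,x in zip(*np.nonzero(m))],np.float32)*1000
    print(cv2.minAreaRect(p),p.mean(0))
places(['wrist'],['recess1'],4)
```

```text
[ 0.42295992 -0.3353935   0.15163455] 0.05168982105750782 92.13495451351591 [-0.04041749 -0.3989813  -0.17714602]
[483.80424793  10.94334653]
blob [462, 0, 46, 39, 1472]
((619.5430297851562, -136.51470947265625), (55.07292175292969, 43.46512222290039), 7.034461498260498) [ 619.6781  -138.76717]
[491.92492685 107.24374708]
blob [470, 76, 43, 60, 2330]
((630.3602294921875, -230.35020446777344), (55.1312370300293, 58.079307556152344), 6.620896339416504) [ 629.0566  -230.33482]
recess1 wrist 0.97 [489.2, 103.8] [0.6242, -0.2282]
recess1 wrist 0.63 [485.6, 13.6] [0.6184, -0.1345]
```

carry_out(
  deltas="1.2 2.6 0 -0.6; 2.4 5.3 0 -1.2; 3.6 7.9 0 -1.8; 4.8 10.6 0 -2.4; 6.1 13.2 0 -3; 7.3 15.9 0 -3.6; 8.5 18.5 0 -4.2; 9.7 21.1 0 -4.5",
)

```text
time: 32.92
tcp_pos: [0.6293, -0.2283, 0.1461]
tcp_rot: [[-0.116, 0.993, -0.003], [0.993, 0.116, 0.001], [0.002, -0.003, -1.0]]
ft_force: [0.3, 0.1, -0.4]
width: 0.0522
```

carry_out(
  deltas="0 0 1 0; 0 0 2.5 0; 0 0 4 0; 0 0 5.5 0; 0 0 6.8 0; 0 0 7.8 0; 0 0 8 0; 0 0 8 0",
)

```text
time: 33.58
tcp_pos: [0.6282, -0.2296, 0.0673]
tcp_rot: [[-0.115, 0.993, -0.002], [0.993, 0.115, 0.001], [0.001, -0.002, -1.0]]
ft_force: [0.6, -0.6, -1.1]
width: 0.0521
```

Run:
```python
from h import *
s=status.sense();print(s['tcp_pos'],np.degrees(np.arctan2(s['tcp_rot'][1][0],s['tcp_rot'][0][0])),tool(np.array([.630,-.2315,.0489])-s['tcp_pos']))
```

```text
[ 0.62821012 -0.22960673  0.06728774] 96.60331676892534 [-0.21  0.16  1.84]
```

carry_out(
  deltas="-0.1 0 0 0; -0.1 0 0.4 0; -0.1 0 0.9 0; -0.1 0 1.4 0; -0.1 0 1.8 0; -0.1 0 2 0; -0.1 0 2.1 0; -0.1 0 2.1 0",
)

```text
time: 34.25
tcp_pos: [0.6291, -0.2306, 0.0488]
tcp_rot: [[-0.116, 0.993, -0.001], [0.993, 0.116, 0.0], [0.0, -0.001, -1.0]]
ft_force: [-5.9, 2.0, 9.5]
width: 0.0522
```

carry_out(
  deltas="0 0 0 0; 0 0 0 0; 0 0 0.1 0; 0 0 0.1 0; 0 0 0.1 0; 0 0 0.1 0; 0 0 0.1 0; 0 0 0.1 0",
)

```text
time: 34.92
tcp_pos: [0.6292, -0.2306, 0.0487]
tcp_rot: [[-0.116, 0.993, -0.001], [0.993, 0.116, -0.0], [0.0, -0.001, -1.0]]
ft_force: [-8.9, 3.2, 15.9]
width: 0.052
```

carry_out(
  deltas="0 0 0 0; 0 0 0 0; 0 0 0 0; 0 0 0 0; 0 0 -1 0; 0 0 -4 0; 0 0 -8 0; 0 0 -12 0",
  jaw=74,
)

```text
time: 35.58
tcp_pos: [0.6282, -0.2301, 0.167]
tcp_rot: [[-0.116, 0.993, -0.003], [0.993, 0.116, 0.001], [0.002, -0.003, -1.0]]
ft_force: [1.2, 0.1, 0.2]
width: 0.0662
```

carry_out(
  deltas="1 -4 -1 0; 2 -8 -2 0; 2.5 -12 -3 0; 3 -16 -4 0; 3 -19 -5 0; 3 -21 -5 0; 3 -21 -5 0; 3 -21 -5 0",
  jaw=120,
)

```text
time: 36.25
tcp_pos: [0.417, -0.2255, 0.2179]
tcp_rot: [[-0.114, 0.993, 0.002], [0.993, 0.114, -0.001], [-0.001, 0.002, -1.0]]
ft_force: [-0.9, -0.4, 1.1]
width: 0.0493
```

Run:
```python
from h import *
s=status.sense();print(s['tcp_pos'],s['width'],np.degrees(np.arctan2(s['tcp_rot'][1][0],s['tcp_rot'][0][0])))
w=read_camera('wrist');k=calibration('wrist');cv2.imwrite('pics/w15.png',w);t=read_camera('top');cv2.imwrite('pics/t15.png',t);sd=read_camera('side');cv2.imwrite('pics/s15.png',sd)
cv2.imwrite('pics/c15.png',np.vstack([w[:400],cv2.resize(sd[160:310,190:400],(280,200))[:, :].repeat(1,1) if 0 else cv2.copyMakeBorder(cv2.resize(sd[160:310,190:400],(280,200)),0,0,0,280,0)]))
places(['wrist','top','side'],['weight1_mid','weight2_mid','boss1_mid'],6,{**Z,'weight2_mid':.036,'boss1_mid':.04})
```

```text
[ 0.41700574 -0.22552435  0.21785938] 0.049254618737796345 96.5497589306545
weight1_mid wrist 0.84 [262.6, 177.5] [0.3976, -0.2165]
weight1_mid top 0.53 [334.2, 253.4] [0.3979, -0.2234]
weight1_mid side 0.48 [355.9, 221.5] [0.3911, -0.2233]
weight2_mid wrist 0.79 [230.8, 101.4] [0.3564, -0.1411]
weight2_mid top 0.62 [253.9, 270.6] [0.3459, 0.0297]
weight2_mid top 0.57 [310.6, 268.5] [0.3513, -0.1483]
weight2_mid top 0.46 [271.1, 238.1] [0.4476, -0.0247]
weight2_mid side 0.59 [304.6, 259.7] [0.4581, -0.014]
weight2_mid side 0.57 [339.1, 283.3] [0.3437, 0.0156]
weight2_mid side 0.53 [354.8, 243.4] [0.3607, -0.1377]
boss1_mid wrist 0.84 [455.8, 216.7] [0.6256, -0.2328]
boss1_mid top 0.55 [339.7, 180.6] [0.631, -0.2466]
boss1_mid side 0.61 [288.7, 194.6] [0.6212, -0.2306]
```

View pics/c15.png

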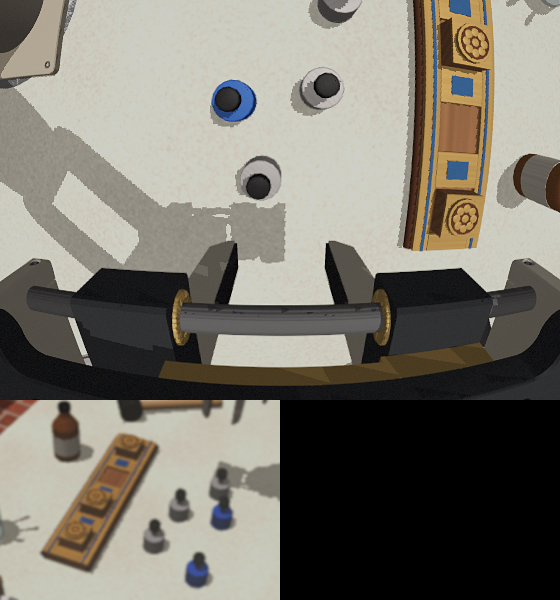

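Both bosses sit home with rosettes up at (463,218) and (472,43), with the empty recess between them. The grey weights are at (260,180), (322,88) and (340,5). The blue look-alike at (233,100) is not the part, since the weights are plain steel. Now measuring the knob tops.

Run:
```python
from h import *
w=cv2.imread('pics/w15.png');k=calibration('wrist');s=status.sense()
for c,z in(((258,187),.064),((327,85),.064)):
    m=mask_hsv(w,(c[0]-20,c[1]-20,c[0]+20,c[1]+20),(0,0,0),(180,255,60));ys,xs=np.nonzero(m);(cc,r)=cv2.minEnclosingCircle(np.c_[xs,ys].astype(np.float32))
    p=at_z('wrist',(xs.mean(),ys.mean()),z,k);print(cc,r,(xs.mean(),ys.mean()),p,tool(np.array([p[0],p[1],.060])-s['tcp_pos']))
for r in((.6295,-.231),(.6055,-.033)):
    q=proj('wrist',(*r,.05),k);x0,y0=np.int32(q)-32
    m=mask_hsv(w,(x0,y0,x0+64,y0+64),(5,120,20),(16,255,130));ys,xs=np.nonzero(m)
    print(q,(xs.mean(),ys.mean()),at_z('wrist',(xs.mean(),ys.mean()),.053,k))
```

```text
blob [246, 174, 24, 25, 480]
(257.8235168457031, 186.05882263183594) 12.650583267211914 (np.float64(257.81458333333336), np.float64(186.09166666666667)) [ 0.3942562  -0.21985091  0.064     ] [ 0.78 -2.23 15.65]
blob [314, 73, 26, 25, 400]
(326.25531005859375, 85.31914520263672) 12.812864303588867 (np.float64(325.435), np.float64(86.3075)) [ 0.44615012 -0.11779902  0.064     ] [10.31  4.11 15.65]
blob [430, 189, 48, 47, 648]
[462.83804092 218.02977068] (np.float64(442.37345679012344), np.float64(206.03240740740742)) [ 0.59569037 -0.21955287  0.053     ]
blob [441, 18, 46, 54, 612]
[473.1224348   42.79728365] (np.float64(450.41993464052285), np.float64(48.240196078431374)) [ 0.57520212 -0.04892475  0.053     ]
```

carry_out(
  deltas="0.4 -1.1 2 0; 0.8 -2.2 5 0; 0.8 -2.2 8 0; 0.8 -2.2 11 0; 0.8 -2.2 13 0; 0.8 -2.2 14.3 0; 0.8 -2.2 15.3 0; 0.8 -2.2 15.6 0",
)

```text
time: 37.52
tcp_pos: [0.3936, -0.2191, 0.059]
tcp_rot: [[-0.116, 0.993, -0.002], [0.993, 0.116, 0.001], [0.002, -0.002, -1.0]]
ft_force: [-0.3, -0.6, 0.1]
width: 0.0491
```

carry_out(
  deltas="0 0 0 0; 0 0 0 0; 0 0 0 0; 0 0 0 0; 0 0 0 0; 0 0 0 0; 0 0 0 0; 0 0 0 0",
  jaw=255,
  force=40,
)

```text
time: 38.18
tcp_pos: [0.395, -0.2203, 0.0616]
tcp_rot: [[-0.116, 0.993, 0.001], [0.993, 0.116, -0.001], [-0.001, 0.001, -1.0]]
ft_force: [-1.8, -0.3, 6.0]
width: 0.0231
```

carry_out(
  deltas="0 0 -0.4 0; 0 0 -1.4 0; 0 0 -3 0; 0 0 -5 0; 0 0 -7 0; 0 0 -9 0; 0 0 -10.5 0; 0 0 -11 0",
)

```text
time: 38.85
tcp_pos: [0.3955, -0.2203, 0.1738]
tcp_rot: [[-0.116, 0.993, 0.003], [0.993, 0.116, -0.002], [-0.002, 0.003, -1.0]]
ft_force: [0.4, -0.4, -2.9]
width: 0.0236
```

Run:
```python
from h import *
s=status.sense();print(s['tcp_pos'],s['width'],s['ft_force'],s['wrist_torque'],np.degrees(np.arctan2(s['tcp_rot'][1][0],s['tcp_rot'][0][0])),tool(np.array([.6295,-.231,.17])-s['tcp_pos']))
```

```text
[ 0.39548215 -0.22030508  0.17380367] 0.023573189476384558 [ 0.40830055 -0.35273454 -2.91660173] [-0.03883023 -0.11766301  0.00130136] 96.6373501489635 [-3.77 23.12  0.46]
```

carry_out(
  deltas="-0.2 1.2 0 0; -0.7 4.2 0 0; -1.3 7.8 0 0; -1.9 11.6 0 0; -2.5 15.4 0 0; -3.1 19 0 0; -3.6 21.9 0 0; -3.8 23.1 0 0",
)

```text
time: 39.52
tcp_pos: [0.6309, -0.2299, 0.1688]
tcp_rot: [[-0.117, 0.993, -0.001], [0.993, 0.117, 0.001], [0.001, -0.001, -1.0]]
ft_force: [0.6, -1.2, -4.2]
width: 0.0229
```

carry_out(
  deltas="0 0 0 0; 0 0 0.7 0; 0 0 1.6 0; 0 0 2.6 0; 0 0 3.4 0; 0 0 4 0; 0 0 4 0; 0 0 4 0",
)

```text
time: 40.18
tcp_pos: [0.6276, -0.2307, 0.13]
tcp_rot: [[-0.115, 0.993, -0.001], [0.993, 0.115, 0.001], [0.001, -0.001, -1.0]]
ft_force: [0.2, 0.1, -3.4]
width: 0.023
```

Run:
```python
from h import *
s=status.sense();print(s['tcp_pos'],s['width'],s['ft_force'],tool(np.array([.6295,-.231,.1176])-s['tcp_pos']))
```

```text
[ 0.62758563 -0.23066051  0.12997002] 0.022993928135090047 [ 0.15213999  0.12502007 -3.44199929] [-0.06  0.19  1.24]
```

carry_out(
  deltas="0 0.1 0.2 0; 0 0.1 0.5 0; 0 0.1 0.8 0; 0 0.1 1 0; 0 0.1 1.1 0; 0 0.1 1.2 0; 0 0.1 1.3 0; 0 0.1 1.3 0",
)

```text
time: 40.85
tcp_pos: [0.6295, -0.2307, 0.1179]
tcp_rot: [[-0.116, 0.993, 0.0], [0.993, 0.116, -0.0], [-0.0, 0.0, -1.0]]
ft_force: [0.3, -0.6, -4.8]
width: 0.0235
```

carry_out(
  deltas="0 0 0 0; 0 0 0 0; 0 0 0.1 0; 0 0 0.1 0; 0 0 0.1 0; 0 0 0.1 0; 0 0 0.1 0; 0 0 0.1 0",
)

```text
time: 41.52
tcp_pos: [0.6297, -0.2309, 0.1178]
tcp_rot: [[-0.116, 0.993, 0.001], [0.993, 0.116, -0.001], [-0.001, 0.001, -1.0]]
ft_force: [-2.7, 0.8, 5.7]
width: 0.0233
```

Seated. Releasing, rising, then heading for the middle grey weight.

carry_out(
  deltas="0 0 0 0; 0 0 0 0; 0 0 0 0; 0 0 0 0; 0 0 -0.5 0; 0 0 -2.5 0; 0 0 -6 0; 0 0 -10 0",
  jaw=120,
)

```text
time: 42.18
tcp_pos: [0.6276, -0.2299, 0.2149]
tcp_rot: [[-0.115, 0.993, -0.005], [0.993, 0.116, 0.002], [0.003, -0.005, -1.0]]
ft_force: [-0.1, 0.5, 0.2]
width: 0.0495
```

carry_out(
  deltas="1.6 -2.5 0 0; 3.3 -5 0 0; 5 -7.5 0 0; 6.7 -10 0 0; 8.4 -12.5 0 0; 10 -15 0 0; 11.5 -16.9 0 0; 11.5 -16.9 0 0",
)

```text
time: 42.85
tcp_pos: [0.4454, -0.1341, 0.2167]
tcp_rot: [[-0.116, 0.993, -0.001], [0.993, 0.116, 0.001], [0.001, -0.001, -1.0]]
ft_force: [-1.4, -0.1, 0.1]
width: 0.0489
```

Run:
```python
from h import *
s=status.sense();print(s['time'],s['tcp_pos'],s['width'])
w=read_camera('wrist');k=calibration('wrist');cv2.imwrite('pics/w16.png',w)
c=np.int32(proj('wrist',(.446,-.118,.064),k));print(c)
m=mask_hsv(w,(c[0]-28,c[1]-28,c[0]+28,c[1]+28),(0,0,0),(180,255,60));ys,xs=np.nonzero(m)
p=at_z('wrist',(xs.mean(),ys.mean()),.064,k);print(p,tool(np.array([p[0],p[1],.060])-s['tcp_pos']))
ring=w[max(c[1]-30,0):c[1]+30,c[0]-30:c[0]+30].reshape(-1,3);h=cv2.cvtColor(w,cv2.COLOR_BGR2HSV)[max(c[1]-30,0):c[1]+30,c[0]-30:c[0]+30];print('blue px',((h[...,0]>100)&(h[...,1]>150)).sum())
c=np.int32(proj('wrist',(.6295,-.231,.12),k));print(c)
m=mask_hsv(w,(c[0]-28,c[1]-28,c[0]+28,c[1]+28),(0,0,0),(180,255,60));ys,xs=np.nonzero(m);print('placed knob',at_z('wrist',(xs.mean(),ys.mean()),.12,k))
```

```text
42.85 [ 0.44537292 -0.13413294  0.21670133] 0.04892501617554518
[281 176]
blob [274, 165, 24, 25, 473]
[ 0.44918012 -0.1185823   0.064     ] [ 1.51  0.54 15.67]
blue px 1
[445 317]
blob [417, 289, 56, 56, 3130]
placed knob [ 0.62775168 -0.22940722  0.12      ]
```

carry_out(
  deltas="0.7 0.2 2 0; 1.5 0.5 5 0; 1.5 0.5 8 0; 1.5 0.5 11 0; 1.5 0.5 13 0; 1.5 0.5 14.3 0; 1.5 0.5 15.3 0; 1.5 0.5 15.6 0",
)

```text
time: 43.57
tcp_pos: [0.4511, -0.1205, 0.0591]
tcp_rot: [[-0.115, 0.993, -0.002], [0.993, 0.115, 0.001], [0.001, -0.002, -1.0]]
ft_force: [-0.2, -0.1, -0.2]
width: 0.0493
```

carry_out(
  deltas="0 0 0 0; 0 0 0 0; 0 0 0 0; 0 0 0 0; 0 0 0 0; 0 0 0 0; 0 0 0 0; 0 0 0 0",
  jaw=255,
  force=40,
)

```text
time: 44.23
tcp_pos: [0.4518, -0.1208, 0.0615]
tcp_rot: [[-0.116, 0.993, 0.001], [0.993, 0.116, -0.001], [-0.001, 0.001, -1.0]]
ft_force: [-3.2, -0.6, 6.6]
width: 0.0229
```

carry_out(
  deltas="0 0 -0.4 0; 0 0 -1.4 0; 0 0 -3 0; 0 0 -5 0; 0 0 -7 0; 0 0 -9 0; 0 0 -10.5 0; 0 0 -11 0",
)

```text
time: 44.9
tcp_pos: [0.4527, -0.1208, 0.1739]
tcp_rot: [[-0.116, 0.993, 0.004], [0.993, 0.116, -0.001], [-0.002, 0.004, -1.0]]
ft_force: [2.0, 0.2, -3.3]
width: 0.0229
```

Run:
```python
from h import *
s=status.sense();print(s['tcp_pos'],s['width'],s['ft_force'],s['wrist_torque'],tool(np.array([.6055,-.033,.17])-s['tcp_pos']))
```

```text
[ 0.45268148 -0.1208234   0.17390891] 0.022855048649046795 [ 1.95809926  0.17808257 -3.32270592] [-0.0858999  -0.12055735  0.02955973] [ 6.96 16.19  0.44]
```

carry_out(
  deltas="0.3 0.8 0 0; 1.2 2.8 0 0; 2.3 5.4 0 0; 3.5 8.2 0 0; 4.6 10.9 0 0; 5.7 13.4 0 0; 6.5 15.3 0 0; 6.8 16.2 0 0",
)

```text
time: 45.57
tcp_pos: [0.6056, -0.0319, 0.1683]
tcp_rot: [[-0.117, 0.993, -0.002], [0.993, 0.117, 0.001], [0.001, -0.002, -1.0]]
ft_force: [0.5, -1.2, -4.4]
width: 0.023
```

carry_out(
  deltas="0 0 0 0; 0 0 0.7 0; 0 0 1.6 0; 0 0 2.6 0; 0 0 3.4 0; 0 0 4 0; 0 0 4 0; 0 0 4 0",
)

```text
time: 46.23
tcp_pos: [0.6038, -0.0344, 0.13]
tcp_rot: [[-0.115, 0.993, -0.001], [0.993, 0.115, 0.0], [0.0, -0.001, -1.0]]
ft_force: [0.0, 0.3, -4.2]
width: 0.0229
```

Run:
```python
from h import *
s=status.sense();print(s['tcp_pos'],s['width'],s['ft_force'],tool(np.array([.6055,-.0345,.1175])-s['tcp_pos']))
```

```text
[ 0.60382287 -0.03438931  0.13002514] 0.022948697365820298 [ 0.00441201  0.31064666 -4.19650784] [-0.03  0.17  1.25]
```

carry_out(
  deltas="0 0.1 0.2 0; 0 0.1 0.5 0; 0 0.1 0.8 0; 0 0.1 1 0; 0 0.1 1.1 0; 0 0.1 1.2 0; 0 0.1 1.3 0; 0 0.1 1.3 0",
)

```text
time: 46.9
tcp_pos: [0.6056, -0.0341, 0.1178]
tcp_rot: [[-0.116, 0.993, 0.0], [0.993, 0.116, -0.0], [-0.0, 0.0, -1.0]]
ft_force: [-0.4, 0.6, -3.5]
width: 0.0233
```

carry_out(
  deltas="0 0 0 0; 0 0 0 0; 0 0 0.1 0; 0 0 0.1 0; 0 0 0.1 0; 0 0 0.1 0; 0 0 0.1 0; 0 0 0.1 0",
)

```text
time: 47.57
tcp_pos: [0.6059, -0.0342, 0.1176]
tcp_rot: [[-0.115, 0.993, 0.001], [0.993, 0.115, -0.0], [-0.0, 0.001, -1.0]]
ft_force: [-2.3, -0.2, 6.4]
width: 0.023
```

carry_out(
  deltas="0 0 0 0; 0 0 0 0; 0 0 0 0; 0 0 0 0; 0 0 -0.5 0; 0 0 -2.5 0; 0 0 -6 0; 0 0 -10 0",
  jaw=120,
)

```text
time: 48.23
tcp_pos: [0.6037, -0.0338, 0.2153]
tcp_rot: [[-0.116, 0.993, -0.005], [0.993, 0.116, 0.001], [0.001, -0.005, -1.0]]
ft_force: [0.5, 0.3, 0.1]
width: 0.0493
```

carry_out(
  deltas="-2 -3 0 0; -4 -6 0 0; -6 -9 0 0; -8 -12 0 0; -10 -15 0 0; -10 -17 0 0; -10 -18 0 0; -10 -18 0 0",
)

```text
time: 48.9
tcp_pos: [0.4368, -0.1549, 0.2172]
tcp_rot: [[-0.114, 0.994, 0.0], [0.994, 0.114, -0.001], [-0.001, 0.0, -1.0]]
ft_force: [-0.7, -0.0, -0.5]
width: 0.0489
```

Run:
```python
from h import *
s=status.sense();print(s['time'],s['tcp_pos'],s['width'])
w=read_camera('wrist');k=calibration('wrist');t=read_camera('top');sd=read_camera('side')
for n,c in(('w',(.6295,-.231)),('w',(.6055,-.033))):
    for cam,im,kk in(('wrist',w,k),('side',sd,calibration('side')),('top',t,calibration('top'))):
        q=np.int32(proj(cam,(*c,.12),kk));r=14 if cam=='wrist' else 8
        r=22 if cam=='wrist' else 8
        m=mask_hsv(im,(max(q[0]-r,0),max(q[1]-r,0),q[0]+r,q[1]+r),(0,0,0),(180,255,60));ys,xs=np.nonzero(m);print(cam,c,q,np.round(at_z(cam,(xs.mean(),ys.mean()),.12,kk),4) if len(xs) else None)
places(['wrist','side','top'],['weight1_mid','boss1_mid','pot_mid'],4,{**Z,'weight1_mid':.092,'boss1_mid':.038,'pot_mid':.083})
a=np.hstack([cv2.resize(sd[150:390,150:390],(400,400)),cv2.resize(t[130:310,130:390],(400,277+123))]);cv2.imwrite('pics/fin.png',a)
cv2.imwrite('pics/fin2.png',np.vstack([cv2.resize(w,(533,400))[:200],a[:, :533]]) if 0 else a)
```

```text
48.9 [ 0.43681029 -0.15493309  0.21722681] 0.04890622048731207
blob [436, 279, 44, 44, 1908]
wrist (0.6295, -0.231) [458 301] [ 0.6272 -0.2301  0.12  ]
blob [280, 165, 14, 15, 145]
side (0.6295, -0.231) [286 173] [ 0.6362 -0.2457  0.12  ]
blob [334, 172, 10, 11, 65]
top (0.6295, -0.231) [337 175] [ 0.6261 -0.2329  0.12  ]
blob [471, 81, 29, 26, 624]
wrist (0.6055, -0.033) [488  97] [ 0.6019 -0.0299  0.12  ]
blob [259, 213, 7, 9, 51]
side (0.6055, -0.033) [260 214] [ 0.5984 -0.0283  0.12  ]
blob [269, 182, 8, 8, 52]
top (0.6055, -0.033) [272 183] [ 0.6008 -0.0319  0.12  ]
weight1_mid wrist 0.64 [435.8, 183.1] [0.5818, -0.1189]
weight1_mid side 0.85 [288.2, 182.6] [0.6214, -0.2253]
boss1_mid wrist 0.97 [427.0, 265.7] [0.6268, -0.2279]
boss1_mid side 0.67 [287.3, 192.3] [0.6314, -0.2405]
boss1_mid top 0.49 [337.7, 179.5] [0.6351, -0.2405]
boss1_mid top 0.35 [158.7, 198.0] [0.5797, 0.3381]
pot_mid side 0.63 [187.1, 322.9] [0.5903, 0.3226]
pot_mid top 0.95 [158.2, 193.8] [0.5852, 0.3275]
pot_mid top 0.40 [334.5, 179.6] [0.6253, -0.2254]
```

View pics/fin.png

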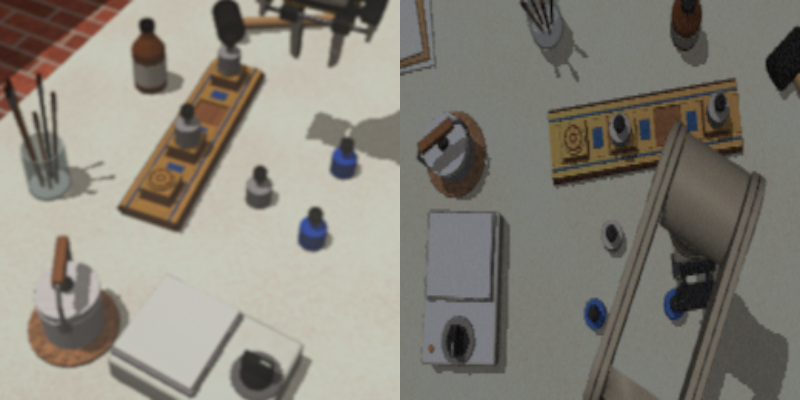

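The side view (left half) shows the pot upright on the mat and both weights standing on their bosses. The top view (right half) shows the knob bar aligned with the warmer and the jar, bottle and mallet in place. Handing in.

```bash
python3 -c "
from plant import ticket
print(ticket.finish_job())"
```

```text
the job is handed in; nothing more can be done
None
```

The job is finished and handed in at about 49 s; no verdict was reported.

**What I did, in order**
1. Turned the knob anticlockwise to its stop.
2. Lifted the pot by its bail and set it down on the mat.
3. Toppled both loose bosses onto their backs so the rosettes face up, then laid them in recess3 and recess1. No third boss showed in any picture.
4. Stood a grey weight on each boss. The third grey weight and the two blue look-alikes were left on the bench.

**Last checks**
- **Knob:** its bar lies along the warmer's axis, and it resisted a further turn.
- **Pot:** it stands upright at about (0.585, 0.327) by the network in the top view. I measured the mat centre at (0.582, 0.325).
- **Bosses:** both lie home, rosettes up and level with the fixed one.
- **Weights:** both stand upright. The top and wrist views put their knobs about 4–6 mm from my targets. Part of that looks like camera bias, since the top view reads both low in x.
- **Bystanders:** the jar, bottle and mallet look where they started. I compared them by eye only.

**Checks that failed or disagreed**
- The side view read the recess1 weight's knob about 16 mm off, but the dark mallet head behind it merged with the knob.
- The wrist reading for that same weight was blocked by a finger, so I ignored it.
- One grey weight had shifted by about 3 cm before I reached it, so I measured it again before gripping.

I viewed 17 pictures, three over the 14 budget and one past the allowance.

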